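# Brush out the parts cups and nest them away

## Robot

A 6-joint arm with a two-finger parallel gripper is mounted at the origin on the work surface. World frame = base frame: x ahead of the robot, y to its left, z up, the work surface at z = 0. Lengths are in m, angles in degrees, forces in N, time in s.
With the tool pointing down it reaches from about 0.25 to 0.725 m from the base axis. Payload 9.7 kg.
Tool frame: the origin (TCP) lies on the centre line of the jaws, within the pads' length; the fingertips stand tip_extent ahead of it and the grasp point (between the pads) lies 3 mm ahead of it (tip_extent is the distance from the TCP to the fingertips, in m); z points along the fingers, y is the line along which they close (so a half turn about z gives the same grasp; the last joint's range is limited). The gripper opens to 85 mm and grips with 20 to 120 N. Pads are 22 mm wide; open, the fingers measure 114 mm over their backs; the gripper's body (76 mm by 85 mm) begins 54 mm behind the grasp point. The pads swing forward as they close: fully open they stand 13 mm farther back than shut.
Start: joints at [-67.036, 4.979, 10.078, 95.1, 0, 90], TCP at [0.215, -0.506, 0.253] pointing down, gripper open.
Joint ranges: [-179.16, 179.16], [-48.56, 103.87], [-65.8, 70.77], [-126.05, 130.52], [-82.76, 87.17], [-180, 180]. Speed limits (degrees/s): [127.2, 127.2, 147.25, 180, 180, 180].

## Interface

Orientations are given as [roll, pitch, yaw] about the fixed x, y, z axes, in that order (R = Rz(yaw) Ry(pitch) Rx(roll)).
In Python, from workcell import * gives the robot as it stands.
- The arm moves only by the tool servo_tool, never from a script. Its argument "rows" is a list of rows, each an object with "offset": the shift along the tool's x, y, z as a fraction of full scale, a list of three; "yaw": the turn about the tool's z as a fraction of full scale; "claw": the closure, from 0 (fully open) to 1 (shut). A call has 1 to 12 rows; each row is the pose to reach, as a shift and turn from the pose commanded when the call began, along the tool's axes at that moment, turning the shorter way round; what a row does not reach only later rows make up. Full scale, the value 1, is 0.1 m for a shift and pi rad for a turn. A row lasts 1/8 s, in which the tool goes at most 62.5 mm and 10.7 degrees, less where a joint would pass 70% of its speed; a pose out of reach is approached as far as the arm can. A call with a number of a shift or a turn outside -1 to 1 is refused whole. A call with a gripper value outside its range is refused whole. The fingers move at their own pace and stop on an object; "squeeze" is the grip in N (left out, the last holds). Time passes only in rows, so rows that repeat a pose let the fingers close. It gives the time, the measured TCP pose, the force, the opening and the grip force at its end, in the units of the state.
- get_obs(): the state, without advancing time (a new reading comes with each control period).
- camera(name): name is "side" or "top" or "wrist"; returns (picture, depth): 400x640x3 uint8, red, green, blue; 400x640 float32, m along the optical axis (not along the pixel's ray), 0 where there is no reading.
- camera_info(name): a dict with "fx", "fy", "cx", "cy" (pixels), "dist" ([k1, k2, p1, p2, k3] as OpenCV has them; the pictures are not rectified), "cam_to_world" (4x4, takes a point from camera to world coordinates); the wrist camera has in their place "hand_eye" (4x4, takes a point from camera to tool coordinates, whose origin is the TCP and whose axes are the flange's). Camera axes: x right, y up, looking along -z (the intrinsics and any distortion apply to the point x, -y, -z); pixel columns grow to the right and rows downward; lengths in m; the calibration is good to about 2 mm. A picture is of the moment at which its call begins: read the wrist's pose just before it. camera_info takes no time and is no camera call.
- job_done(): hands the job in; it is judged then, once.
The state is a dict: "time": time; "q": joint angles; "qd": joint speeds; "joint_efforts": joint torques, N m; "ee_pos": TCP position; "tcp_rot": TCP orientation; "wrist_force": force on the tool from outside, world axes, zero at the start; "torque": the same for the moment, N m; "opening": finger opening in m; "grasp_force": force on a finger pad.
Only numpy, scipy, OpenCV 4.12 (cv2) and the standard library are available. Lean on these libraries where they do the work, as an engineer would, in place of code of your own. Each camera call takes 0.05 s, during which the arm holds its last target. There are 200 camera calls.

## Task

End of shift at the assembly bench: take the brush from its holder and brush out every parts cup on the bench with a slow down, up and down stroke, dwelling half a second at each end, the cleanest first: blue, then green, then yellow (there may be only two of the three). Put the brush back in its holder, and leave all the cups nested in one upright stack on the round pad, in any order of colour, fully seated. Do not shift the valve body or the oil bottle.

Things in the scene. Friction and masses are not known exactly. Their poses are not given: they have to be found in the camera images.
- cup_blue: blue parts cup (brushed first), weighted base, 86 mm tall, 300 g. Origin: underside centre, z up. Bare taper body, outer radius 23.5 mm at the bottom to 28.5 at 50 mm; blue collar from 50 to 86 mm, outer diameter 66, inner 61 (grip here). Inner floor at 10 mm, radius 21; inner radius 26 at 50 mm. Nested, the upper's collar sits on the lower's rim, 36 mm up. May be absent (None).
- cup_green: green parts cup (brushed second), weighted base, 86 mm tall, 300 g. Origin: underside centre, z up. Bare taper body, outer radius 23.5 mm at the bottom to 28.5 at 50 mm; green collar from 50 to 86 mm, outer diameter 66, inner 61 (grip here). Inner floor at 10 mm, radius 21; inner radius 26 at 50 mm. Nested, the upper's collar sits on the lower's rim, 36 mm up. May be absent (None).
- cup_yellow: yellow parts cup (brushed third), weighted base, 86 mm tall, 300 g. Origin: underside centre, z up. Bare taper body, outer radius 23.5 mm at the bottom to 28.5 at 50 mm; yellow collar from 50 to 86 mm, outer diameter 66, inner 61 (grip here). Inner floor at 10 mm, radius 21; inner radius 26 at 50 mm. Nested, the upper's collar sits on the lower's rim, 36 mm up. May be absent (None).
- brush: bottle brush, 210 mm, 80 g, standing tip down in the holder. Origin at the tip (bristle end), z along it to the handle. Grey and white bristle head from 0 to 80 mm (stiff core radius 12 mm, yielding fringe to 15.5 mm), steel stem to 118 mm, round orange handle of 18 mm diameter from 118 to 210 mm.
- holder: fixed upright steel tube for the brush on a 90 mm square foot plate: inner radius 18 mm, outer 21 mm, rim at 90 mm height, inner floor at 6 mm. Origin at the centre of its underside on the bench. The brush fits with 6 mm of play all round.
- pad: fixed round black rubber pad with a red circle, 110 mm diameter, 4 mm thick, where the stack goes. Origin at the centre of its underside on the bench.
- valve_body: aluminium valve body with a brass boss, 60 x 80 mm, 48 mm high, a bystander; origin under its centre
- oil_bottle: yellow oil bottle with a red cap, 52 mm diameter, 120 mm tall, a bystander; origin under its centre

How it is judged:
By the outcome, as a careful person would: the job done as asked, in the order asked, and still so for the second after the job is handed in, with the robot touching nothing.
Of cup_blue, cup_green, cup_yellow only 2 to 3 are there at a start; the rules pass over those that are not, and their reading is None.
At some moment in a run one of cup_blue, cup_green, cup_yellow may be knocked a few centimetres aside while the robot is not near it.
It also fails if it takes over 210 s, if anything falls off the work surface, if the arm or the gripper's body presses on something with over 40 N, if the wrist force passes 120 N, or if a joint passes its speed limit or range.

## Working session

There is one attempt and no reset: what is moved stays moved. The work goes in short steps, Python scripts to look and compute and a tool call to move; the robot and the scene stay as the last step left them, time stands still between calls to the robot, and variables do not carry over. Pictures are saved under pics/ and viewed, at most 14 in all, crops included, and the job is handed in when it is done.

Besides the shell and the picture viewer there is one more tool, called in YAML: its name, and indented under it one key for each argument. servo_tool: Moves the arm, as the interface text tells. Its arguments: {"type":"object","properties":{"rows":{"type":"array"},"squeeze":{"type":"number"}},"required":["rows"]}

```bash
mkdir -p pics
cat > h.py <<'E'
from workcell import *
import numpy as np, cv2
from scipy.spatial.transform import Rotation as R
def save(n,f):
    p,d=camera(n); cv2.imwrite(f'pics/{f}.png',p[:,:,::-1]); np.savez(f'pics/{f}.npz',p=p,d=d); return p,d
def T(n,obs=None):
    i=camera_info(n)
    if n!='wrist': return np.array(i['cam_to_world'])
    M=np.eye(4); M[:3,:3]=R.from_euler('xyz',obs['tcp_rot'],degrees=True).as_matrix(); M[:3,3]=obs['ee_pos']
    return M@np.array(i['hand_eye'])
def cloud(n,d,obs=None):
    i=camera_info(n); K=np.array([[i['fx'],0,i['cx']],[0,i['fy'],i['cy']],[0,0,1.]])
    v,u=np.mgrid[:400,:640]; uv=np.stack([u,v],-1).reshape(-1,1,2).astype(float)
    x=cv2.undistortPoints(uv,K,np.array(i['dist'],float)).reshape(-1,2); z=d.reshape(-1)
    P=np.c_[x[:,0]*z,-x[:,1]*z,-z]; M=T(n,obs)
    W=(P@M[:3,:3].T+M[:3,3]).reshape(400,640,3); W[d==0]=np.nan; return W
def proj(n,pts,obs=None):
    i=camera_info(n); K=np.array([[i['fx'],0,i['cx']],[0,i['fy'],i['cy']],[0,0,1.]])
    M=np.linalg.inv(T(n,obs)); P=np.atleast_2d(pts)@M[:3,:3].T+M[:3,3]; P=P*[1,-1,-1]
    return cv2.projectPoints(P,np.zeros(3),np.zeros(3),K,np.array(i['dist'],float))[0].reshape(-1,2)
E
python3 - <<'E'
from h import *
o=get_obs(); print(o)
for n in('top','side'): save(n,n+'0'); print(n,np.round(camera_info(n)['cam_to_world'],3).tolist())
print(camera_info('wrist'))
try: print(tip_extent)
except Exception as e: print(e)
a=cv2.imread('pics/top0.png');b=cv2.imread('pics/side0.png')
E
ls
```

```text
{'time': 0.0, 'q': array([-6.70373298e+01,  5.01106526e+00,  1.00344532e+01,  9.50977732e+01,
       -1.33179713e-03,  9.00009111e+01]), 'qd': array([ 0.01802885, -0.00032439, -0.07017139, -0.11016464, -0.01846001,
        0.07465357]), 'joint_efforts': array([-1.11119720e-03, -5.20384741e+01,  4.64808118e+01,  1.63058803e-02,
       -7.17240232e-05,  1.01935953e-05]), 'ee_pos': array([ 0.21449343, -0.50624729,  0.25258336]), 'tcp_rot': array([-1.79925615e+02,  1.33297888e-03,  2.29617608e+01]), 'wrist_force': array([ 0.20533085, -0.00174302, -0.85672981]), 'torque': array([ 0.01356219,  0.00472047, -0.02466346]), 'grasp_force': 0.0, 'opening': 0.08550577397944738}
top [[-0.049, 0.975, -0.217, 0.365], [-0.999, -0.048, 0.01, 0.007], [-0.0, 0.217, 0.976, 0.987], [0.0, 0.0, 0.0, 1.0]]
side [[0.99, 0.103, -0.099, 0.454], [-0.142, 0.655, -0.742, -0.773], [-0.011, 0.749, 0.663, 0.751], [0.0, 0.0, 0.0, 1.0]]
{'fx': 278.5127082754097, 'fy': 278.5127082754097, 'cx': 317.7687148686807, 'cy': 204.37761198088666, 'dist': array([-0.00222016,  0.        ,  0.        ,  0.        ,  0.        ]), 'hand_eye': array([[ 2.63995514e-04,  9.63575528e-01,  2.67436221e-01,
         6.71938068e-02],
       [ 9.99999928e-01, -1.81420663e-04, -3.33473840e-04,
         3.18323180e-04],
       [-2.72808775e-04,  2.67436290e-01, -9.63575506e-01,
        -1.21328117e-01],
       [ 0.00000000e+00,  0.00000000e+00,  0.00000000e+00,
         1.00000000e+00]])}
0.022
h.py
pics
```

View pics/top0.png

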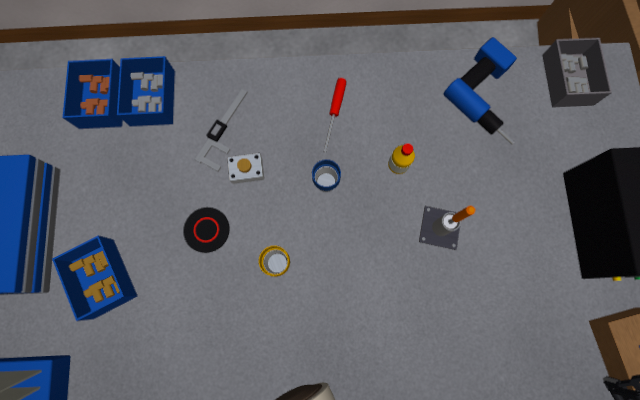

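View pics/side0.png

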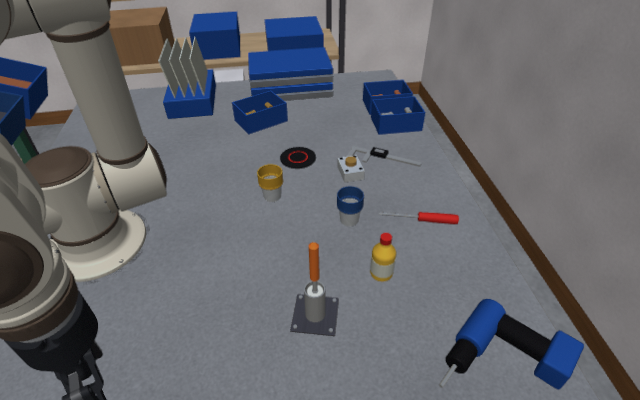

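Two cups are present: blue (top view 326,175; side 350,200) and yellow (274,261; 270,180). The brush stands in its holder at (440,228), the pad is at (206,229), the valve body at (245,167) and the bottle at (402,158). There is no green cup.

```bash
cat >> h.py <<'E'
from scipy.optimize import least_squares
def circ(P,r=None):
    c0=np.median(P[:,:2],0)
    f=(lambda c:np.hypot(*(P[:,:2]-c[:2]).T)-(r if r else c[2]))
    s=least_squares(f,[*c0] if r else [*c0,.03],loss='soft_l1',f_scale=.002); return s.x,np.median(abs(s.fun))
def hsv(p): return cv2.cvtColor(p,cv2.COLOR_RGB2HSV).astype(int)
def pts(p,W,lo,hi,box,zr):
    h=hsv(p); m=np.all((h>=lo)&(h<=hi),-1)&(W[...,2]>zr[0])&(W[...,2]<zr[1])
    u0,u1,v0,v1=box; k=np.zeros_like(m); k[v0:v1,u0:u1]=1; return W[m&k]
COL={'blue':((95,80,20),(125,255,255)),'yellow':((15,100,60),(35,255,255)),'orange':((5,120,60),(18,255,255)),'red':((0,150,60),(10,255,255)),'any':((0,0,0),(180,255,255))}
E
python3 - <<'E'
from h import *
box={'top':dict(blue=(300,350,150,205),yellow=(250,300,235,290),orange=(420,490,195,240),pad=(175,235,200,260),holder=(410,470,200,260),plate=(410,470,200,260),valve=(220,270,145,190),bottle=(380,420,135,180)),
'side':dict(blue=(325,375,175,235),yellow=(250,290,155,210),orange=(300,330,235,285),pad=(270,325,140,175),holder=(285,345,275,340),plate=(285,345,285,340),valve=(330,370,145,185),bottle=(360,405,225,285))}
for n in('top','side'):
    z=np.load(f'pics/{n}0.npz'); p,d=z['p'],z['d']; W=cloud(n,d)
    b=box[n]; print(n,'table z',np.nanmedian(W[180:220,340:380,2] if n=='top' else W[240:270,200:240,2]))
    for c in('blue','yellow'):
        P=pts(p,W,*COL[c],b[c],(.03,.12)); q=np.percentile(P[:,2],97); Q=P[P[:,2]>q-.006]
        A=pts(p,W,*COL['any'],b[c],(.05,.12))
        print(c,len(P),'top',q,'rim',circ(Q),len(Q),'rim32',circ(Q,.032),'bbox',A.min(0).round(3),A.max(0).round(3))
        O=P[(P[:,2]<q-.004)]
    P=pts(p,W,*COL['orange'],b['orange'],(.08,.3)); print('handle',len(P),P.min(0),P.max(0))
    for lo in np.arange(.1,.24,.02):
        s=P[(P[:,2]>lo)&(P[:,2]<lo+.02)]
        if len(s)>8: print('  %.3f'%s[:,2].mean(),s[:,:2].mean(0).round(4),circ(s,.009)[0].round(4))
    P=pts(p,W,*COL['red'],b['pad'],(-.02,.03)); print('pad',circ(P),np.median(P[:,2]))
    P=pts(p,W,*COL['any'],b['holder'],(.083,.097)); print('hold rim',len(P),circ(P),circ(P,.0195)[0],P.min(0),P.max(0))
    h=hsv(p); 
    P=pts(p,W,(0,0,0),(180,255,95),b['plate'],(.002,.012)); print('plate',len(P),cv2.minAreaRect((P[:,:2]*1000).astype(np.float32)))
    for c in('valve','bottle'):
        P=pts(p,W,*COL['any'],b[c],(.02,.2)); print(c,P.min(0).round(3),P.max(0).round(3))
E
```

```text
top table z -0.00021478736935443
blue 359 top 0.08762069046792596 rim (array([ 0.62984185, -0.01324168,  0.03160996]), np.float64(0.0005960165506971524)) 98 rim32 (array([ 0.62974352, -0.01325695]), np.float64(0.0006177184105157114)) bbox [ 0.598 -0.045  0.05 ] [0.663 0.019 0.09 ]
yellow 312 top 0.08807902540884803 rim (array([0.44067411, 0.10954155, 0.03146578]), np.float64(0.0006864004830793094)) 115 rim32 (array([0.44071238, 0.10950219]), np.float64(0.0006821386890940306)) bbox [0.408 0.077 0.05 ] [0.473 0.143 0.089]
handle 193 [ 0.4980604  -0.28799144  0.11109872] [ 0.51359927 -0.27141203  0.21869742]
  0.132 [ 0.5038 -0.2745] [ 0.5073 -0.2811]
  0.150 [ 0.5034 -0.275 ] [ 0.4983 -0.2684]
  0.170 [ 0.5038 -0.2748] [ 0.4998 -0.2676]
  0.190 [ 0.5041 -0.2746] [ 0.5001 -0.2673]
  0.212 [ 0.5057 -0.2785] [ 0.5088 -0.282 ]
pad (array([0.52786362, 0.27787449, 0.02802666]), np.float64(0.0015561689163572333)) 0.004291867399529803
hold rim 153 (array([ 0.50607905, -0.28124864,  0.01730833]), np.float64(0.003116766743609398)) [ 0.50663955 -0.28190378] [ 0.48604215 -0.30041016  0.08302288] [
[... 886 characters left out ...]
8  -0.2837]
  0.150 [ 0.5071 -0.2915] [ 0.5078 -0.2839]
  0.171 [ 0.5068 -0.291 ] [ 0.5079 -0.2838]
  0.190 [ 0.5065 -0.2909] [ 0.5079 -0.2837]
  0.210 [ 0.5071 -0.2881] [ 0.5082 -0.2829]
pad (array([0.52905211, 0.27633874, 0.02837409]), np.float64(0.0019447133254123974)) 0.002345734445575731
hold rim 185 (array([ 0.50729931, -0.28349724,  0.01783408]), np.float64(0.0021741838726036)) [ 0.50749235 -0.28294437] [ 0.48663744 -0.30416629  0.08301846] [ 0.52759021 -0.26405534  0.09681399]
plate 1124 ((506.6204528808594, -284.8820495605469), (89.85753631591797, 90.32627868652344), 75.15852355957031)
valve [0.64  0.131 0.02 ] [0.705 0.217 0.049]
bottle [ 0.642 -0.226  0.02 ] [ 0.694 -0.181  0.121]
```

servo_tool:
  rows:
    - {"offset": [0.3, 0, -0.1], "yaw": 0.04, "claw": 0}
    - {"offset": [0.7, 0, -0.2], "yaw": 0.085, "claw": 0}
    - {"offset": [1, 0, -0.3], "yaw": 0.1276, "claw": 0}
    - {"offset": [1, 0, -0.3], "yaw": 0.1276, "claw": 0}

```text
time: 0.6
ee_pos: [0.3082, -0.4668, 0.2835]
tcp_rot: [180.0, -0.0, 0.1]
wrist_force: [-0.2, -0.5, -0.4]
opening: 0.085
grasp_force: 0.0
```

servo_tool:
  rows:
    - {"offset": [0.4, -0.4, 0], "yaw": 0, "claw": 0}
    - {"offset": [0.8, -0.75, 0], "yaw": 0, "claw": 0}
    - {"offset": [1, -0.92, 0], "yaw": 0, "claw": 0}
    - {"offset": [1, -0.92, 0], "yaw": 0, "claw": 0}

```text
time: 1.1
ee_pos: [0.407, -0.3747, 0.2826]
tcp_rot: [-180.0, 0.0, 0.2]
wrist_force: [-0.5, -0.1, -0.5]
opening: 0.085
grasp_force: 0.0
```

servo_tool:
  rows:
    - {"offset": [0.4, -0.4, 0], "yaw": 0, "claw": 0}
    - {"offset": [0.7, -0.7, 0], "yaw": 0, "claw": 0}
    - {"offset": [0.9, -0.92, 0], "yaw": 0, "claw": 0}
    - {"offset": [0.9, -0.92, 0], "yaw": 0, "claw": 0}
    - {"offset": [0.9, -0.92, 0], "yaw": 0, "claw": 0}

```text
time: 1.72
ee_pos: [0.4958, -0.2846, 0.283]
tcp_rot: [180.0, 0.0, -0.0]
wrist_force: [-0.2, 0.2, 0.7]
opening: 0.0857
grasp_force: 0.0
```

Run:
```python
from h import *
o=get_obs(); p,d=save('wrist','w1'); print(o['time'],o['ee_pos'],o['tcp_rot'],o['q'])
W=cloud('wrist',d,o); P=pts(p,W,*COL['orange'],(0,640,0,400),(.1,.25)); print(len(P))
for lo in np.arange(.1,.24,.02):
    s=P[(P[:,2]>lo)&(P[:,2]<lo+.02)]
    if len(s)>8: print('  %.3f'%s[:,2].mean(),s[:,:2].mean(0).round(4),circ(s,.009)[0].round(4))
print(P.max(0),P.min(0))
```

```text
1.725 [ 0.49575943 -0.28456903  0.28304383] [ 1.79993244e+02  3.81695298e-02 -2.20892069e-02] [-2.98446642e+01  8.86174063e+00  1.76859631e+01  9.88539772e+01
 -2.48438471e-02  1.50177429e+02]
702
  0.109 [ 0.6628 -0.2006] [ 0.6666 -0.198 ]
  0.133 [ 0.5219 -0.2793] [ 0.5079 -0.282 ]
  0.151 [ 0.5157 -0.2836] [ 0.5078 -0.2824]
  0.170 [ 0.5153 -0.2833] [ 0.5078 -0.2824]
  0.190 [ 0.5153 -0.283 ] [ 0.5078 -0.2825]
  0.213 [ 0.5108 -0.2828] [ 0.5073 -0.2826]
[ 0.67420234 -0.18851304  0.21864218] [ 0.49960071 -0.29144538  0.10046441]
```

View pics/w1.png

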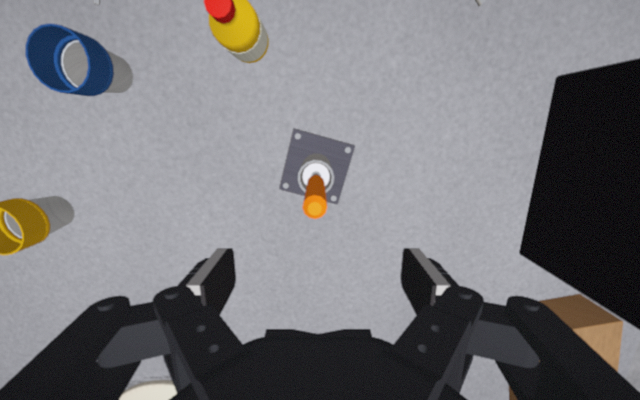

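The wrist view shows the brush handle upright, its top at (315,206) inside the holder at (316,170), and measures it at (0.508,-0.282). This agrees with the mean of the two fixed cameras. I'll turn to yaw 90 so joint 6 stays in range, then descend.

servo_tool:
  rows:
    - {"offset": [0.03, 0, 0], "yaw": -0.055, "claw": 0}
    - {"offset": [0.06, -0.01, 0], "yaw": -0.11, "claw": 0}
    - {"offset": [0.09, -0.02, 0], "yaw": -0.165, "claw": 0}
    - {"offset": [0.12, -0.022, 0], "yaw": -0.22, "claw": 0}
    - {"offset": [0.12, -0.022, 0], "yaw": -0.275, "claw": 0}
    - {"offset": [0.12, -0.022, 0], "yaw": -0.33, "claw": 0}
    - {"offset": [0.12, -0.022, 0], "yaw": -0.385, "claw": 0}
    - {"offset": [0.12, -0.022, 0], "yaw": -0.44, "claw": 0}
    - {"offset": [0.12, -0.022, 0], "yaw": -0.5, "claw": 0}
    - {"offset": [0.12, -0.022, 0], "yaw": -0.5, "claw": 0}
    - {"offset": [0.12, -0.022, 0], "yaw": -0.5, "claw": 0}

```text
time: 3.15
ee_pos: [0.5082, -0.2818, 0.2833]
tcp_rot: [180.0, 0.0, 89.7]
wrist_force: [0.0, 0.3, 0.7]
opening: 0.0853
grasp_force: 0.0
```

Run:
```python
from h import *
o=get_obs(); p,d=save('wrist','w2'); print(o['time'],o['ee_pos'],o['tcp_rot'],o['q'])
W=cloud('wrist',d,o); P=pts(p,W,*COL['orange'],(0,640,0,400),(.12,.25))
for lo in np.arange(.1,.24,.02):
    s=P[(P[:,2]>lo)&(P[:,2]<lo+.02)]
    if len(s)>8: print('  %.3f'%s[:,2].mean(),circ(s,.009)[0].round(4))
def ws(n,d,p,o,lab):
    W=cloud(n,d,o)
    for c in('blue','yellow'):
        P=pts(p,W,*COL[c],(0,640,0,400),(.08,.1)); ctr=np.array({'blue':[.6304,-.0155],'yellow':[.441,.1073]}[c])
        P=P[np.hypot(*(P[:,:2]-ctr).T)<.06]
        if len(P)>30: print(lab,c,len(P),circ(P),circ(P,.032)[0],np.percentile(P[:,2],95))
ws('wrist',d,p,o,'w2')
z=np.load('pics/w1.npz'); o['ee_pos']=[.49576,-.28457,.28304]; o['tcp_rot']=[179.993,.038,-.022]; ws('wrist',z['d'],z['p'],o,'w1')
```

```text
3.15 [ 0.50823824 -0.28183799  0.28333715] [1.79996339e+02 6.22658709e-03 8.97100382e+01] [-2.90084078e+01  1.02049026e+01  1.92466472e+01  9.90355420e+01
 -3.70153385e-03  6.12815536e+01]
  0.133 [ 0.5087 -0.283 ]
  0.151 [ 0.508 -0.283]
  0.171 [ 0.5079 -0.283 ]
  0.191 [ 0.5092 -0.2669]
  0.213 [ 0.5081 -0.2836]
w1 blue 1097 (array([ 0.63116532, -0.01567027,  0.03157236]), np.float64(0.0005627429193711328)) [ 0.6311325  -0.01569632] 0.08742867628725003
w1 yellow 413 (array([0.44172477, 0.1072435 , 0.0313767 ]), np.float64(0.0006282565873219938)) [0.44183827 0.10798456] 0.08728464811532635
```

servo_tool:
  rows:
    - {"offset": [-0.01, 0, 0.3], "yaw": 0, "claw": 0}
    - {"offset": [-0.01, 0, 0.6], "yaw": 0, "claw": 0}
    - {"offset": [-0.01, 0, 0.85], "yaw": 0, "claw": 0}
    - {"offset": [-0.01, 0, 1], "yaw": 0, "claw": 0}
    - {"offset": [-0.01, 0, 1], "yaw": 0, "claw": 0}
    - {"offset": [-0.01, 0, 1], "yaw": 0, "claw": 0}

```text
time: 3.95
ee_pos: [0.509, -0.2824, 0.1844]
tcp_rot: [179.9, 0.0, 90.0]
wrist_force: [-0.0, 0.3, -0.3]
opening: 0.0851
grasp_force: 0.0
```

servo_tool:
  rows:
    - {"offset": [0, 0, 0], "yaw": 0, "claw": 0.4}
    - {"offset": [0, 0, 0], "yaw": 0, "claw": 0.7}
    - {"offset": [0, 0, 0], "yaw": 0, "claw": 1}
    - {"offset": [0, 0, 0], "yaw": 0, "claw": 1}
    - {"offset": [0, 0, 0], "yaw": 0, "claw": 1}
    - {"offset": [0, 0, 0], "yaw": 0, "claw": 1}
  squeeze: 50

```text
time: 4.7
ee_pos: [0.5087, -0.2822, 0.1835]
tcp_rot: [180.0, 0.0, 90.0]
wrist_force: [-0.1, -0.4, 2.4]
opening: 0.0169
grasp_force: 48.8
```

servo_tool:
  rows:
    - {"offset": [0, 0, -0.1], "yaw": 0, "claw": 1}
    - {"offset": [0, 0, -0.3], "yaw": 0, "claw": 1}
    - {"offset": [0, 0, -0.5], "yaw": 0, "claw": 1}
    - {"offset": [0, 0, -0.7], "yaw": 0, "claw": 1}
    - {"offset": [0, 0, -0.9], "yaw": 0, "claw": 1}
    - {"offset": [0, 0, -1], "yaw": 0, "claw": 1}
    - {"offset": [0, 0, -1], "yaw": 0, "claw": 1}

```text
time: 5.58
ee_pos: [0.5089, -0.2823, 0.2838]
tcp_rot: [180.0, 0.0, 90.0]
wrist_force: [-0.3, -0.6, -1.1]
opening: 0.0166
grasp_force: 48.8
```

servo_tool:
  rows:
    - {"offset": [0, 0, -0.15], "yaw": 0, "claw": 1}
    - {"offset": [0.2, 0.1, -0.2], "yaw": 0, "claw": 1}
    - {"offset": [0.5, 0.2, -0.2], "yaw": 0, "claw": 1}
    - {"offset": [0.8, 0.3, -0.2], "yaw": 0, "claw": 1}
    - {"offset": [1, 0.4, -0.2], "yaw": 0, "claw": 1}
    - {"offset": [1, 0.4, -0.2], "yaw": 0, "claw": 1}

```text
time: 6.32
ee_pos: [0.549, -0.181, 0.3022]
tcp_rot: [-179.9, -0.0, 90.1]
wrist_force: [-0.4, -0.4, -0.9]
opening: 0.017
grasp_force: 48.9
```

```bash
cat >> h.py <<'E'
# offsets of fixed cams vs wrist/mean, found by comparison
OFF={'top':np.array([.0012,-.0022,0]),'side':np.array([0.,.0022,0])}
def cups(ctr,rad=.07,zr=(.078,.1)):
    for n in('top','side'):
        p,d=camera(n); W=cloud(n,d)+OFF[n]
        for c,k in ctr.items():
            P=pts(p,W,*COL[c],(0,640,0,400),zr); P=P[np.hypot(*(P[:,:2]-k).T)<rad]
            if len(P)>30: print(n,c,len(P),circ(P,.032)[0].round(4),'fit',circ(P)[0].round(4),'top',np.percentile(P[:,2],97).round(4))
            else: print(n,c,'few',len(P))
E
python3 - <<'E'
from h import *
cups({'blue':[.631,-.0157],'yellow':[.4415,.1073]})
o=get_obs(); p,d=save('wrist','w3'); print(o['time'],o['ee_pos'],o['opening'],o['wrist_force'])
W=cloud('wrist',d,o); a=W[(abs(W[...,0]-o['ee_pos'][0])<.03)&(abs(W[...,1]-o['ee_pos'][1])<.03)&(W[...,2]>.08)]
for lo in np.arange(.08,.26,.015):
    s=a[(a[:,2]>lo)&(a[:,2]<lo+.015)]
    if len(s)>8: print('%.3f'%lo,len(s),s[:,:2].mean(0).round(4),np.ptp(s,0).round(4))
print(a[:,2].min())
E
```

```text
top blue 120 [ 0.6309 -0.0153] fit [ 0.631  -0.0153  0.0316] top 0.0884
top yellow 126 [0.4418 0.1072] fit [0.4418 0.1073 0.0314] top 0.0884
side blue 154 [ 0.6309 -0.0159] fit [ 0.6309 -0.016   0.0314] top 0.086
side yellow 130 [0.4412 0.107 ] fit [0.4412 0.107  0.0316] top 0.0859
6.425 [ 0.54849634 -0.18232527  0.30257613] 0.0165893667378904 [-0.96670757 -0.35718584 -1.10883573]
0.125 11 [ 0.5502 -0.1703] [0.025  0.0063 0.0025]
0.140 76 [ 0.5475 -0.17  ] [0.0293 0.0112 0.0148]
0.155 81 [ 0.548  -0.1699] [0.0284 0.0098 0.0149]
0.170 108 [ 0.5471 -0.1701] [0.0291 0.0106 0.0143]
0.185 113 [ 0.5482 -0.17  ] [0.0292 0.0119 0.0143]
0.200 795 [ 0.5478 -0.1791] [0.0308 0.0265 0.0147]
0.215 63 [ 0.5479 -0.1792] [0.0086 0.0035 0.0146]
0.230 11 [ 0.5482 -0.1756] [0.0164 0.0071 0.0019]
0.245 192 [ 0.548  -0.1758] [0.0178 0.0094 0.015 ]
0.13734767879444615
```

View pics/w3.png

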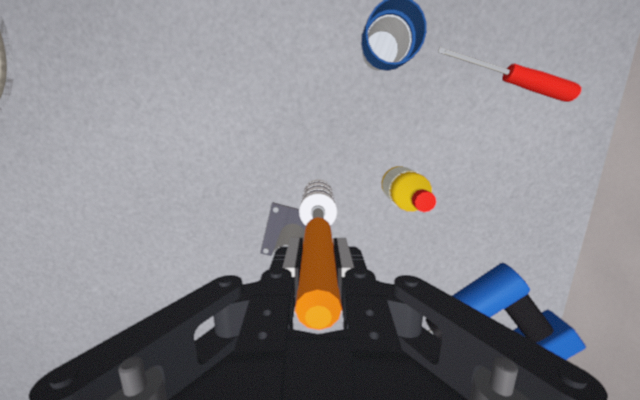

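The brush is held upright on the TCP axis: handle top at (318,312), bristles below (318,210), blue cup at (393,33). Neither cup has moved. Next I go over the blue cup.

servo_tool:
  rows:
    - {"offset": [0.2, 0.1, 0], "yaw": 0, "claw": 1}
    - {"offset": [0.5, 0.25, 0], "yaw": 0, "claw": 1}
    - {"offset": [0.8, 0.4, 0], "yaw": 0, "claw": 1}
    - {"offset": [0.9, 0.45, 0], "yaw": 0, "claw": 1}

```text
time: 6.98
ee_pos: [0.594, -0.0917, 0.3029]
tcp_rot: [-180.0, -0.0, 90.0]
wrist_force: [0.3, 0.1, -0.0]
opening: 0.0167
grasp_force: 48.9
```

servo_tool:
  rows:
    - {"offset": [0.3, 0.15, 0], "yaw": 0, "claw": 1}
    - {"offset": [0.6, 0.3, 0], "yaw": 0, "claw": 1}
    - {"offset": [0.76, 0.37, 0], "yaw": 0, "claw": 1}
    - {"offset": [0.76, 0.37, 0], "yaw": 0, "claw": 1}
    - {"offset": [0.76, 0.37, 0], "yaw": 0, "claw": 1}
    - {"offset": [0.76, 0.37, 0], "yaw": 0, "claw": 1}

```text
time: 7.72
ee_pos: [0.6304, -0.0172, 0.3036]
tcp_rot: [180.0, 0.0, 89.9]
wrist_force: [0.7, 0.3, -0.6]
opening: 0.0171
grasp_force: 48.9
```

```bash
cat >> h.py <<'E'
def brush(o):
    p,d=camera('side'); W=cloud('side',d)+OFF['side']; e=o['ee_pos']
    near=(np.hypot(W[...,0]-e[0],W[...,1]-e[1])<.05)&(W[...,2]>e[2]-.19)&(W[...,2]<e[2]-.1)
    a=W[near&(hsv(p)[...,1]<60)]
    if len(a)>20: print('side bristle',len(a),'zmin',np.percentile(a[:,2],2).round(4),'mid x',(np.percentile(a[:,0],[3,97]).mean()).round(4),'ymin',np.percentile(a[:,1],2).round(4))
E
python3 - <<'E'
from h import *
cups({'blue':[.631,-.0157],'yellow':[.4415,.1073]})
o=get_obs(); print(o['time'],o['ee_pos'],o['tcp_rot']); brush(o)
p,d=save('wrist','w4'); W=cloud('wrist',d,o)
P=pts(p,W,*COL['blue'],(0,640,0,400),(.08,.1)); P=P[np.hypot(*(P[:,:2]-[.631,-.0157]).T)<.06]; print('wrist',len(P),circ(P,.032) if len(P)>20 else '')
E
```

```text
top blue few 0
top yellow 55 [0.4417 0.1066] fit [0.4417 0.1079 0.031 ] top 0.0884
side blue 145 [ 0.6307 -0.0156] fit [ 0.6307 -0.0157  0.0315] top 0.086
side yellow 126 [0.4413 0.1072] fit [0.4412 0.1072 0.0316] top 0.0856
7.825 [ 0.63045406 -0.01697964  0.30352508] [1.79984924e+02 6.09399341e-03 8.99413631e+01]
side bristle 401 zmin 0.1267 mid x 0.6287 ymin -0.0332
wrist 265 (array([ 0.63122382, -0.01553301]), np.float64(0.0007152287326626164))
```

servo_tool:
  rows:
    - {"offset": [0.015, 0.007, 0.04], "yaw": 0, "claw": 1}
    - {"offset": [0.015, 0.007, 0.09], "yaw": 0, "claw": 1}
    - {"offset": [0.015, 0.007, 0.14], "yaw": 0, "claw": 1}
    - {"offset": [0.015, 0.007, 0.19], "yaw": 0, "claw": 1}
    - {"offset": [0.015, 0.007, 0.24], "yaw": 0, "claw": 1}
    - {"offset": [0.015, 0.007, 0.29], "yaw": 0, "claw": 1}
    - {"offset": [0.015, 0.007, 0.34], "yaw": 0, "claw": 1}
    - {"offset": [0.015, 0.007, 0.39], "yaw": 0, "claw": 1}

```text
time: 8.93
ee_pos: [0.6314, -0.0147, 0.264]
tcp_rot: [180.0, -0.0, 90.0]
wrist_force: [-0.4, -0.9, -1.1]
opening: 0.0166
grasp_force: 49.0
```

servo_tool:
  rows:
    - {"offset": [0, 0, 0.04], "yaw": 0, "claw": 1}
    - {"offset": [0, 0, 0.08], "yaw": 0, "claw": 1}
    - {"offset": [0, 0, 0.12], "yaw": 0, "claw": 1}
    - {"offset": [0, 0, 0.16], "yaw": 0, "claw": 1}
    - {"offset": [0, 0, 0.2], "yaw": 0, "claw": 1}
    - {"offset": [0, 0, 0.24], "yaw": 0, "claw": 1}
    - {"offset": [0, 0, 0.28], "yaw": 0, "claw": 1}
    - {"offset": [0, 0, 0.32], "yaw": 0, "claw": 1}
    - {"offset": [0, 0, 0.36], "yaw": 0, "claw": 1}
    - {"offset": [0, 0, 0.4], "yaw": 0, "claw": 1}
    - {"offset": [0, 0, 0.44], "yaw": 0, "claw": 1}
    - {"offset": [0, 0, 0.48], "yaw": 0, "claw": 1}

```text
time: 10.42
ee_pos: [0.6314, -0.0147, 0.216]
tcp_rot: [180.0, 0.0, 90.0]
wrist_force: [0.5, 0.5, -0.9]
opening: 0.0167
grasp_force: 48.9
```

servo_tool:
  rows:
    - {"offset": [0, 0, 0.04], "yaw": 0, "claw": 1}
    - {"offset": [0, 0, 0.08], "yaw": 0, "claw": 1}
    - {"offset": [0, 0, 0.12], "yaw": 0, "claw": 1}
    - {"offset": [0, 0, 0.16], "yaw": 0, "claw": 1}
    - {"offset": [0, 0, 0.2], "yaw": 0, "claw": 1}
    - {"offset": [0, 0, 0.24], "yaw": 0, "claw": 1}
    - {"offset": [0, 0, 0.24], "yaw": 0, "claw": 1}
    - {"offset": [0, 0, 0.24], "yaw": 0, "claw": 1}
    - {"offset": [0, 0, 0.24], "yaw": 0, "claw": 1}
    - {"offset": [0, 0, 0.24], "yaw": 0, "claw": 1}
    - {"offset": [0, 0, 0.24], "yaw": 0, "claw": 1}
    - {"offset": [0, 0, 0.24], "yaw": 0, "claw": 1}

```text
time: 11.92
ee_pos: [0.6314, -0.0147, 0.1923]
tcp_rot: [180.0, 0.0, 90.0]
wrist_force: [0.5, -0.8, -0.1]
opening: 0.0169
grasp_force: 49.0
```

servo_tool:
  rows:
    - {"offset": [0, 0, -0.05], "yaw": 0, "claw": 1}
    - {"offset": [0, 0, -0.1], "yaw": 0, "claw": 1}
    - {"offset": [0, 0, -0.15], "yaw": 0, "claw": 1}
    - {"offset": [0, 0, -0.2], "yaw": 0, "claw": 1}
    - {"offset": [0, 0, -0.25], "yaw": 0, "claw": 1}
    - {"offset": [0, 0, -0.3], "yaw": 0, "claw": 1}
    - {"offset": [0, 0, -0.35], "yaw": 0, "claw": 1}
    - {"offset": [0, 0, -0.4], "yaw": 0, "claw": 1}
    - {"offset": [0, 0, -0.45], "yaw": 0, "claw": 1}
    - {"offset": [0, 0, -0.5], "yaw": 0, "claw": 1}
    - {"offset": [0, 0, -0.55], "yaw": 0, "claw": 1}
    - {"offset": [0, 0, -0.6], "yaw": 0, "claw": 1}

```text
time: 13.42
ee_pos: [0.6314, -0.0147, 0.2526]
tcp_rot: [180.0, -0.0, 90.0]
wrist_force: [-0.4, -0.2, -0.4]
opening: 0.0168
grasp_force: 48.9
```

servo_tool:
  rows:
    - {"offset": [0, 0, 0], "yaw": 0, "claw": 1}
    - {"offset": [0, 0, 0], "yaw": 0, "claw": 1}
    - {"offset": [0, 0, 0], "yaw": 0, "claw": 1}
    - {"offset": [0, 0, 0], "yaw": 0, "claw": 1}
    - {"offset": [0, 0, 0], "yaw": 0, "claw": 1}
    - {"offset": [0, 0, 0], "yaw": 0, "claw": 1}

```text
time: 14.18
ee_pos: [0.6314, -0.0147, 0.2523]
tcp_rot: [-180.0, 0.0, 90.0]
wrist_force: [0.7, 1.0, -0.8]
opening: 0.0171
grasp_force: 48.9
```

servo_tool:
  rows:
    - {"offset": [0, 0, 0.05], "yaw": 0, "claw": 1}
    - {"offset": [0, 0, 0.1], "yaw": 0, "claw": 1}
    - {"offset": [0, 0, 0.15], "yaw": 0, "claw": 1}
    - {"offset": [0, 0, 0.2], "yaw": 0, "claw": 1}
    - {"offset": [0, 0, 0.25], "yaw": 0, "claw": 1}
    - {"offset": [0, 0, 0.3], "yaw": 0, "claw": 1}
    - {"offset": [0, 0, 0.35], "yaw": 0, "claw": 1}
    - {"offset": [0, 0, 0.4], "yaw": 0, "claw": 1}
    - {"offset": [0, 0, 0.45], "yaw": 0, "claw": 1}
    - {"offset": [0, 0, 0.5], "yaw": 0, "claw": 1}
    - {"offset": [0, 0, 0.55], "yaw": 0, "claw": 1}
    - {"offset": [0, 0, 0.6], "yaw": 0, "claw": 1}

```text
time: 15.68
ee_pos: [0.6314, -0.0147, 0.192]
tcp_rot: [180.0, 0.0, 90.0]
wrist_force: [-0.7, -0.0, -0.3]
opening: 0.0167
grasp_force: 48.9
```

servo_tool:
  rows:
    - {"offset": [0, 0, 0], "yaw": 0, "claw": 1}
    - {"offset": [0, 0, 0], "yaw": 0, "claw": 1}
    - {"offset": [0, 0, 0], "yaw": 0, "claw": 1}
    - {"offset": [0, 0, 0], "yaw": 0, "claw": 1}
    - {"offset": [0, 0, 0], "yaw": 0, "claw": 1}
    - {"offset": [0, 0, 0], "yaw": 0, "claw": 1}

```text
time: 16.42
ee_pos: [0.6314, -0.0147, 0.1923]
tcp_rot: [180.0, 0.0, 90.0]
wrist_force: [0.1, 0.1, -1.5]
opening: 0.0167
grasp_force: 48.9
```

servo_tool:
  rows:
    - {"offset": [0, 0, -0.07], "yaw": 0, "claw": 1}
    - {"offset": [0, 0, -0.15], "yaw": 0, "claw": 1}
    - {"offset": [0, 0, -0.23], "yaw": 0, "claw": 1}
    - {"offset": [0, 0, -0.31], "yaw": 0, "claw": 1}
    - {"offset": [0, 0, -0.39], "yaw": 0, "claw": 1}
    - {"offset": [0, 0, -0.47], "yaw": 0, "claw": 1}
    - {"offset": [0, 0, -0.55], "yaw": 0, "claw": 1}
    - {"offset": [0, 0, -0.65], "yaw": 0, "claw": 1}
    - {"offset": [0, 0, -0.75], "yaw": 0, "claw": 1}
    - {"offset": [0, 0, -0.88], "yaw": 0, "claw": 1}
    - {"offset": [0, 0, -1], "yaw": 0, "claw": 1}
    - {"offset": [0, 0, -1], "yaw": 0, "claw": 1}

```text
time: 17.92
ee_pos: [0.6318, -0.0147, 0.2936]
tcp_rot: [179.9, 0.0, 90.0]
wrist_force: [-0.2, 0.4, -0.9]
opening: 0.0168
grasp_force: 49.0
```

Run:
```python
from h import *
cups({'blue':[.631,-.0157],'yellow':[.4415,.1073]})
o=get_obs(); print(o['time'],o['ee_pos'],o['tcp_rot']); brush(o)
```

```text
top blue few 0
top yellow 52 [0.4418 0.1067] fit [0.4418 0.1077 0.0312] top 0.0883
side blue 140 [ 0.631  -0.0158] fit [ 0.631  -0.016   0.0314] top 0.086
side yellow 133 [0.4413 0.107 ] fit [0.4413 0.107  0.0316] top 0.0856
18.025 [ 0.63147855 -0.01472569  0.29208759] [-1.79991029e+02 -6.68687222e-04  8.99947069e+01]
side bristle 387 zmin 0.1188 mid x 0.6296 ymin -0.031
```

servo_tool:
  rows:
    - {"offset": [0.1, -0.2, -0.05], "yaw": 0, "claw": 1}
    - {"offset": [0.3, -0.5, -0.1], "yaw": 0, "claw": 1}
    - {"offset": [0.5, -0.8, -0.1], "yaw": 0, "claw": 1}
    - {"offset": [0.61, -0.95, -0.1], "yaw": 0, "claw": 1}

```text
time: 18.58
ee_pos: [0.535, 0.047, 0.3022]
tcp_rot: [-180.0, -0.0, 90.0]
wrist_force: [0.2, -0.4, -0.7]
opening: 0.0167
grasp_force: 49.1
```

servo_tool:
  rows:
    - {"offset": [0.2, -0.3, 0], "yaw": 0, "claw": 1}
    - {"offset": [0.4, -0.6, 0], "yaw": 0, "claw": 1}
    - {"offset": [0.55, -0.85, 0], "yaw": 0, "claw": 1}
    - {"offset": [0.61, -0.95, 0], "yaw": 0, "claw": 1}
    - {"offset": [0.61, -0.95, 0], "yaw": 0, "claw": 1}
    - {"offset": [0.61, -0.95, 0], "yaw": 0, "claw": 1}

```text
time: 19.32
ee_pos: [0.442, 0.107, 0.302]
tcp_rot: [-180.0, 0.0, 90.0]
wrist_force: [1.4, 0.9, 0.4]
opening: 0.0168
grasp_force: 49.1
```

Run:
```python
from h import *
cups({'blue':[.631,-.0157],'yellow':[.4415,.1073]})
o=get_obs(); print(o['time'],o['ee_pos'],o['tcp_rot']); brush(o)
p,d=save('wrist','w5'); W=cloud('wrist',d,o)
P=pts(p,W,*COL['yellow'],(0,640,0,400),(.08,.1)); P=P[np.hypot(*(P[:,:2]-[.4415,.107]).T)<.06]; print('wrist',len(P),circ(P,.032) if len(P)>20 else '')
for f,e in(('w3',[.5485,-.1823,.30258]),('w5',None)):
    z=np.load(f'pics/{f}.npz'); oo=dict(o)
    if e: oo['ee_pos']=np.array(e)
    W=cloud('wrist',z['d'],oo)-oo['ee_pos']; h=hsv(z['p']); m=(h[...,0]>4)&(h[...,0]<20)&(h[...,1]>120)&(np.hypot(W[...,0],W[...,1])<.02)
    print(f,'handle z rel',np.percentile(W[m][:,2],[1,50,97]))
    m=(np.hypot(W[...,0],W[...,1])<.018)&(h[...,1]<60)&(W[...,2]<-.08)&(W[...,2]>-.12); print(' bristle top rel',np.median(W[m][:,2]),W[m].mean(0))
```

```text
top blue 121 [ 0.6309 -0.0153] fit [ 0.631  -0.0153  0.0316] top 0.0877
top yellow 50 [0.4418 0.108 ] fit [0.4418 0.1072 0.0314] top 0.0888
side blue 153 [ 0.6309 -0.0158] fit [ 0.6309 -0.0158  0.0316] top 0.0862
side yellow 130 [0.4413 0.1068] fit [0.4413 0.1068 0.0315] top 0.0857
19.425 [0.44200167 0.10690745 0.30191639] [-1.79967342e+02  1.41819017e-02  8.99513245e+01]
side bristle 360 zmin 0.127 mid x 0.441 ymin 0.09
wrist 283 (array([0.44166253, 0.10773803]), np.float64(0.0007627335937127055))
w3 handle z rel [-0.05371014  0.0161312   0.03309222]
 bristle top rel -0.09974941316586944 [-0.00064602  0.00443917 -0.10039868]
w5 handle z rel [-0.05350057  0.01640473  0.03315049]
 bristle top rel -0.09969095591051542 [-0.00059843  0.0044622  -0.10027293]
```

servo_tool:
  rows:
    - {"offset": [0, 0, 0.04], "yaw": 0, "claw": 1}
    - {"offset": [0, 0, 0.09], "yaw": 0, "claw": 1}
    - {"offset": [0, 0, 0.14], "yaw": 0, "claw": 1}
    - {"offset": [0, 0, 0.19], "yaw": 0, "claw": 1}
    - {"offset": [0, 0, 0.24], "yaw": 0, "claw": 1}
    - {"offset": [0, 0, 0.29], "yaw": 0, "claw": 1}
    - {"offset": [0, 0, 0.34], "yaw": 0, "claw": 1}
    - {"offset": [0, 0, 0.38], "yaw": 0, "claw": 1}

```text
time: 20.52
ee_pos: [0.4414, 0.1073, 0.264]
tcp_rot: [-180.0, -0.0, 90.0]
wrist_force: [-0.9, -0.1, -0.7]
opening: 0.0168
grasp_force: 49.1
```

servo_tool:
  rows:
    - {"offset": [0, 0, 0.04], "yaw": 0, "claw": 1}
    - {"offset": [0, 0, 0.08], "yaw": 0, "claw": 1}
    - {"offset": [0, 0, 0.12], "yaw": 0, "claw": 1}
    - {"offset": [0, 0, 0.16], "yaw": 0, "claw": 1}
    - {"offset": [0, 0, 0.2], "yaw": 0, "claw": 1}
    - {"offset": [0, 0, 0.24], "yaw": 0, "claw": 1}
    - {"offset": [0, 0, 0.28], "yaw": 0, "claw": 1}
    - {"offset": [0, 0, 0.32], "yaw": 0, "claw": 1}
    - {"offset": [0, 0, 0.36], "yaw": 0, "claw": 1}
    - {"offset": [0, 0, 0.4], "yaw": 0, "claw": 1}
    - {"offset": [0, 0, 0.44], "yaw": 0, "claw": 1}
    - {"offset": [0, 0, 0.48], "yaw": 0, "claw": 1}

```text
time: 22.02
ee_pos: [0.4414, 0.1073, 0.216]
tcp_rot: [-180.0, -0.0, 90.0]
wrist_force: [0.2, -0.1, -0.1]
opening: 0.017
grasp_force: 49.1
```

servo_tool:
  rows:
    - {"offset": [0, 0, 0.04], "yaw": 0, "claw": 1}
    - {"offset": [0, 0, 0.08], "yaw": 0, "claw": 1}
    - {"offset": [0, 0, 0.12], "yaw": 0, "claw": 1}
    - {"offset": [0, 0, 0.16], "yaw": 0, "claw": 1}
    - {"offset": [0, 0, 0.2], "yaw": 0, "claw": 1}
    - {"offset": [0, 0, 0.24], "yaw": 0, "claw": 1}
    - {"offset": [0, 0, 0.24], "yaw": 0, "claw": 1}
    - {"offset": [0, 0, 0.24], "yaw": 0, "claw": 1}
    - {"offset": [0, 0, 0.24], "yaw": 0, "claw": 1}
    - {"offset": [0, 0, 0.24], "yaw": 0, "claw": 1}
    - {"offset": [0, 0, 0.24], "yaw": 0, "claw": 1}
    - {"offset": [0, 0, 0.24], "yaw": 0, "claw": 1}

```text
time: 23.52
ee_pos: [0.4414, 0.1073, 0.1923]
tcp_rot: [180.0, -0.0, 90.0]
wrist_force: [0.0, -0.5, -0.4]
opening: 0.0169
grasp_force: 49.1
```

servo_tool:
  rows:
    - {"offset": [0, 0, -0.05], "yaw": 0, "claw": 1}
    - {"offset": [0, 0, -0.1], "yaw": 0, "claw": 1}
    - {"offset": [0, 0, -0.15], "yaw": 0, "claw": 1}
    - {"offset": [0, 0, -0.2], "yaw": 0, "claw": 1}
    - {"offset": [0, 0, -0.25], "yaw": 0, "claw": 1}
    - {"offset": [0, 0, -0.3], "yaw": 0, "claw": 1}
    - {"offset": [0, 0, -0.35], "yaw": 0, "claw": 1}
    - {"offset": [0, 0, -0.4], "yaw": 0, "claw": 1}
    - {"offset": [0, 0, -0.45], "yaw": 0, "claw": 1}
    - {"offset": [0, 0, -0.5], "yaw": 0, "claw": 1}
    - {"offset": [0, 0, -0.55], "yaw": 0, "claw": 1}
    - {"offset": [0, 0, -0.6], "yaw": 0, "claw": 1}

```text
time: 25.02
ee_pos: [0.4414, 0.1073, 0.2526]
tcp_rot: [-180.0, -0.0, 90.0]
wrist_force: [0.3, 0.4, -1.0]
opening: 0.017
grasp_force: 49.1
```

servo_tool:
  rows:
    - {"offset": [0, 0, 0], "yaw": 0, "claw": 1}
    - {"offset": [0, 0, 0], "yaw": 0, "claw": 1}
    - {"offset": [0, 0, 0], "yaw": 0, "claw": 1}
    - {"offset": [0, 0, 0], "yaw": 0, "claw": 1}
    - {"offset": [0, 0, 0], "yaw": 0, "claw": 1}
    - {"offset": [0, 0, 0], "yaw": 0, "claw": 1}

```text
time: 25.78
ee_pos: [0.4414, 0.1073, 0.2523]
tcp_rot: [-180.0, -0.0, 90.0]
wrist_force: [-0.3, 0.5, -1.0]
opening: 0.0166
grasp_force: 49.1
```

servo_tool:
  rows:
    - {"offset": [0, 0, 0.05], "yaw": 0, "claw": 1}
    - {"offset": [0, 0, 0.1], "yaw": 0, "claw": 1}
    - {"offset": [0, 0, 0.15], "yaw": 0, "claw": 1}
    - {"offset": [0, 0, 0.2], "yaw": 0, "claw": 1}
    - {"offset": [0, 0, 0.25], "yaw": 0, "claw": 1}
    - {"offset": [0, 0, 0.3], "yaw": 0, "claw": 1}
    - {"offset": [0, 0, 0.35], "yaw": 0, "claw": 1}
    - {"offset": [0, 0, 0.4], "yaw": 0, "claw": 1}
    - {"offset": [0, 0, 0.45], "yaw": 0, "claw": 1}
    - {"offset": [0, 0, 0.5], "yaw": 0, "claw": 1}
    - {"offset": [0, 0, 0.55], "yaw": 0, "claw": 1}
    - {"offset": [0, 0, 0.6], "yaw": 0, "claw": 1}

```text
time: 27.28
ee_pos: [0.4414, 0.1073, 0.192]
tcp_rot: [180.0, 0.0, 90.0]
wrist_force: [0.1, -0.2, -0.3]
opening: 0.0167
grasp_force: 49.1
```

servo_tool:
  rows:
    - {"offset": [0, 0, 0], "yaw": 0, "claw": 1}
    - {"offset": [0, 0, 0], "yaw": 0, "claw": 1}
    - {"offset": [0, 0, 0], "yaw": 0, "claw": 1}
    - {"offset": [0, 0, 0], "yaw": 0, "claw": 1}
    - {"offset": [0, 0, 0], "yaw": 0, "claw": 1}
    - {"offset": [0, 0, 0], "yaw": 0, "claw": 1}

```text
time: 28.02
ee_pos: [0.4414, 0.1073, 0.1923]
tcp_rot: [180.0, -0.0, 90.0]
wrist_force: [1.3, 0.4, -0.4]
opening: 0.017
grasp_force: 49.1
```

servo_tool:
  rows:
    - {"offset": [0, 0, -0.07], "yaw": 0, "claw": 1}
    - {"offset": [0, 0, -0.15], "yaw": 0, "claw": 1}
    - {"offset": [0, 0, -0.23], "yaw": 0, "claw": 1}
    - {"offset": [0, 0, -0.31], "yaw": 0, "claw": 1}
    - {"offset": [0, 0, -0.39], "yaw": 0, "claw": 1}
    - {"offset": [0, 0, -0.47], "yaw": 0, "claw": 1}
    - {"offset": [0, 0, -0.55], "yaw": 0, "claw": 1}
    - {"offset": [0, 0, -0.65], "yaw": 0, "claw": 1}
    - {"offset": [0, 0, -0.75], "yaw": 0, "claw": 1}
    - {"offset": [0, 0, -0.88], "yaw": 0, "claw": 1}
    - {"offset": [0, 0, -1], "yaw": 0, "claw": 1}
    - {"offset": [0, 0, -1], "yaw": 0, "claw": 1}

```text
time: 29.52
ee_pos: [0.4417, 0.1074, 0.2934]
tcp_rot: [179.9, -0.0, 90.0]
wrist_force: [0.7, -0.0, -1.5]
opening: 0.0168
grasp_force: 49.2
```

Run:
```python
from h import *
cups({'blue':[.631,-.0157],'yellow':[.4415,.1073]})
o=get_obs(); print(o['time'],o['ee_pos'],o['tcp_rot']); brush(o)
```

```text
top blue 122 [ 0.6309 -0.0153] fit [ 0.6309 -0.0153  0.0316] top 0.0878
top yellow 47 [0.4417 0.108 ] fit [0.4417 0.1073 0.0314] top 0.088
side blue 148 [ 0.631  -0.0159] fit [ 0.631  -0.0159  0.0314] top 0.0862
side yellow 127 [0.441  0.1072] fit [0.441  0.1071 0.0315] top 0.0857
29.625 [0.44147623 0.10734451 0.29216278] [-1.79996756e+02 -3.84248398e-04  8.99974779e+01]
side bristle 346 zmin 0.1183 mid x 0.4405 ymin 0.0901
```

servo_tool:
  rows:
    - {"offset": [-0.2, 0.04, -0.05], "yaw": 0, "claw": 1}
    - {"offset": [-0.5, 0.09, -0.1], "yaw": 0, "claw": 1}
    - {"offset": [-0.8, 0.14, -0.1], "yaw": 0, "claw": 1}
    - {"offset": [-0.97, 0.17, -0.1], "yaw": 0, "claw": 1}

```text
time: 30.18
ee_pos: [0.4584, 0.0092, 0.3018]
tcp_rot: [-180.0, 0.0, 89.9]
wrist_force: [-0.0, 0.6, -1.2]
opening: 0.0164
grasp_force: 49.2
```

servo_tool:
  rows:
    - {"offset": [-0.3, 0.05, 0], "yaw": 0, "claw": 1}
    - {"offset": [-0.6, 0.1, 0], "yaw": 0, "claw": 1}
    - {"offset": [-0.9, 0.15, 0], "yaw": 0, "claw": 1}
    - {"offset": [-0.97, 0.17, 0], "yaw": 0, "claw": 1}

```text
time: 30.68
ee_pos: [0.4754, -0.0878, 0.3017]
tcp_rot: [-179.9, -0.0, 89.9]
wrist_force: [-0.2, -0.8, -0.6]
opening: 0.0167
grasp_force: 49.1
```

servo_tool:
  rows:
    - {"offset": [-0.3, 0.05, 0], "yaw": 0, "claw": 1}
    - {"offset": [-0.6, 0.1, 0], "yaw": 0, "claw": 1}
    - {"offset": [-0.9, 0.15, 0], "yaw": 0, "claw": 1}
    - {"offset": [-0.97, 0.17, 0], "yaw": 0, "claw": 1}

```text
time: 31.18
ee_pos: [0.4925, -0.1843, 0.3017]
tcp_rot: [-180.0, -0.0, 89.9]
wrist_force: [-0.3, 1.0, -0.8]
opening: 0.0166
grasp_force: 49.1
```

servo_tool:
  rows:
    - {"offset": [-0.3, 0.05, 0], "yaw": 0, "claw": 1}
    - {"offset": [-0.6, 0.1, 0], "yaw": 0, "claw": 1}
    - {"offset": [-0.85, 0.14, 0], "yaw": 0, "claw": 1}
    - {"offset": [-0.98, 0.16, 0], "yaw": 0, "claw": 1}
    - {"offset": [-0.98, 0.16, 0], "yaw": 0, "claw": 1}
    - {"offset": [-0.98, 0.16, 0], "yaw": 0, "claw": 1}
    - {"offset": [-0.98, 0.16, 0], "yaw": 0, "claw": 1}

```text
time: 32.05
ee_pos: [0.5084, -0.2809, 0.3026]
tcp_rot: [180.0, 0.0, 90.0]
wrist_force: [-0.5, -1.2, -1.1]
opening: 0.017
grasp_force: 49.1
```

Run:
```python
from h import *
o=get_obs(); print(o['time'],o['ee_pos'],o['tcp_rot']); brush(o)
for n in('top','side','wrist'):
    p,d=save(n,n+'6'); W=cloud(n,d,o)+OFF.get(n,0)
    P=W[(hsv(p)[...,1]<60)&(W[...,2]>.084)&(W[...,2]<.096)]; P=P[np.hypot(*(P[:,:2]-[.507,-.2825]).T)<.03]
    print(n,len(P),circ(P,.0205)[0] if len(P)>10 else '',P.min(0) if len(P) else'',P.max(0) if len(P) else '')
    P=W[(hsv(p)[...,2]<110)&(W[...,2]>.002)&(W[...,2]<.012)];P=P[np.hypot(*(P[:,:2]-[.507,-.2825]).T)<.07]
    if len(P): print(' plate',len(P),cv2.minAreaRect((P[:,:2]*1000).astype(np.float32)))
```

```text
32.05 [ 0.50838355 -0.28090597  0.30262794] [1.79977752e+02 3.46634013e-03 9.00382552e+01]
side bristle 577 zmin 0.1273 mid x 0.5075 ymin -0.2966
top 71 [ 0.50782648 -0.28323381] [ 0.48712829 -0.30180538  0.08407645] [ 0.52746399 -0.2617503   0.09348054]
 plate 903 ((507.0684814453125, -282.6287536621094), (91.29116821289062, 90.79037475585938), 75.33981323242188)
side 129 [ 0.50713122 -0.28182348] [ 0.4868232  -0.30247578  0.08413611] [ 0.5269526  -0.26216693  0.09177098]
 plate 1139 ((506.7743225097656, -281.874267578125), (91.01359558105469, 90.37539672851562), 74.7815170288086)
wrist 176 [ 0.50702065 -0.28322654] [ 0.48647344 -0.29196701  0.08423655] [ 0.52689316 -0.26126178  0.09263508]
 plate 10 ((503.2478942871094, -258.7279357910156), (24.441068649291992, 62.861610412597656), 30.669557571411133)
```

servo_tool:
  rows:
    - {"offset": [-0.016, -0.01, 0.1], "yaw": 0, "claw": 1}
    - {"offset": [-0.016, -0.01, 0.2], "yaw": 0, "claw": 1}
    - {"offset": [-0.016, -0.01, 0.3], "yaw": 0, "claw": 1}
    - {"offset": [-0.016, -0.01, 0.4], "yaw": 0, "claw": 1}
    - {"offset": [-0.016, -0.01, 0.5], "yaw": 0, "claw": 1}
    - {"offset": [-0.016, -0.01, 0.6], "yaw": 0, "claw": 1}
    - {"offset": [-0.016, -0.01, 0.7], "yaw": 0, "claw": 1}
    - {"offset": [-0.016, -0.01, 0.8], "yaw": 0, "claw": 1}
    - {"offset": [-0.016, -0.01, 0.9], "yaw": 0, "claw": 1}

```text
time: 33.38
ee_pos: [0.5074, -0.2833, 0.2116]
tcp_rot: [180.0, -0.0, 90.0]
wrist_force: [-0.7, 0.4, -0.4]
opening: 0.0165
grasp_force: 49.1
```

servo_tool:
  rows:
    - {"offset": [0, 0, 0.1], "yaw": 0, "claw": 1}
    - {"offset": [0, 0, 0.17], "yaw": 0, "claw": 1}
    - {"offset": [0, 0, 0.23], "yaw": 0, "claw": 1}
    - {"offset": [0, 0, 0.28], "yaw": 0, "claw": 1}
    - {"offset": [0, 0, 0.28], "yaw": 0, "claw": 1}
    - {"offset": [0, 0, 0.28], "yaw": 0, "claw": 1}

```text
time: 34.12
ee_pos: [0.5074, -0.2833, 0.1845]
tcp_rot: [180.0, 0.0, 90.0]
wrist_force: [0.1, 0.4, -1.2]
opening: 0.0165
grasp_force: 49.5
```

servo_tool:
  rows:
    - {"offset": [0, 0, 0.01], "yaw": 0, "claw": 1}
    - {"offset": [0, 0, 0.01], "yaw": 0, "claw": 1}
    - {"offset": [0, 0, 0.01], "yaw": 0, "claw": 0.7}
    - {"offset": [0, 0, 0.01], "yaw": 0, "claw": 0.4}
    - {"offset": [0, 0, 0.01], "yaw": 0, "claw": 0}
    - {"offset": [0, 0, 0.01], "yaw": 0, "claw": 0}
    - {"offset": [0, 0, 0.01], "yaw": 0, "claw": 0}
    - {"offset": [0, 0, 0.01], "yaw": 0, "claw": 0}

```text
time: 35.12
ee_pos: [0.5074, -0.2833, 0.1833]
tcp_rot: [-180.0, -0.0, 90.0]
wrist_force: [-0.4, -0.4, -0.4]
opening: 0.085
grasp_force: 0.0
```

servo_tool:
  rows:
    - {"offset": [0, 0, -0.15], "yaw": 0, "claw": 0}
    - {"offset": [0, 0, -0.4], "yaw": 0, "claw": 0}
    - {"offset": [0, 0, -0.7], "yaw": 0, "claw": 0}
    - {"offset": [0, 0, -1], "yaw": 0, "claw": 0}
    - {"offset": [0, 0, -1], "yaw": 0, "claw": 0}

```text
time: 35.75
ee_pos: [0.508, -0.2836, 0.2869]
tcp_rot: [179.7, 0.1, 90.0]
wrist_force: [0.2, 0.2, -0.2]
opening: 0.0855
grasp_force: 0.0
```

Run:
```python
from h import *
o=get_obs(); print(o['time'],o['ee_pos'],o['opening'])
cups({'blue':[.631,-.0157],'yellow':[.4415,.1073]})
p,d=save('side','side7'); W=cloud('side',d)+OFF['side']; P=pts(p,W,*COL['orange'],(0,640,0,400),(.12,.25)); P=P[np.hypot(*(P[:,:2]-[.507,-.2825]).T)<.05]
for lo in np.arange(.12,.22,.02):
    s=P[(P[:,2]>lo)&(P[:,2]<lo+.02)]
    if len(s)>8: print('  %.3f'%s[:,2].mean(),circ(s,.009)[0].round(4))
print('top',P[:,2].max())
for n in('top','side'):
    p,d=camera(n); W=cloud(n,d)+OFF[n]; P=pts(p,W,*COL['red'],(0,640,0,400),(-.02,.03)); P=P[np.hypot(*(P[:,:2]-[.5285,.277]).T)<.05]; print('pad',circ(P))
    P=W[(hsv(p)[...,2]<45)&(W[...,2]<.02)]; P=P[np.hypot(*(P[:,:2]-[.5285,.277]).T)<.07]; print(cv2.minEnclosingCircle((P[:,:2]*1000).astype(np.float32)), (np.percentile(P,1,0)+np.percentile(P,99,0))/2)
```

```text
35.75 [ 0.50797082 -0.28364454  0.2868736 ] 0.08549536030868288
top blue 120 [ 0.6308 -0.0154] fit [ 0.6309 -0.0154  0.0316] top 0.0883
top yellow 124 [0.4418 0.1072] fit [0.4418 0.1073 0.0314] top 0.0886
side blue 66 [ 0.6305 -0.0154] fit [ 0.6309 -0.0156  0.0315] top 0.0864
side yellow 84 [0.4415 0.1064] fit [0.441  0.1072 0.0311] top 0.0856
  0.132 [ 0.507 -0.283]
  0.150 [ 0.5066 -0.2827]
  0.170 [ 0.507  -0.2826]
  0.190 [ 0.5064 -0.2824]
  0.210 [ 0.5066 -0.2818]
top 0.21603784412575378
pad (array([0.52909198, 0.27569888, 0.0280871 ]), np.float64(0.0016942206183935896))
((529.4229125976562, 274.8193664550781), 54.4576530456543) [0.52862916 0.27527183 0.0039694 ]
  return _methods._mean(a, axis=axis, dtype=dtype,
  ret = um.true_divide(
Traceback (most recent call last):
  File "h.py", line 25, in circ
    s=least_squares(f,[*c0] if r else [*c0,.03],loss='soft_l1',f_scale=.002); return s.x,np.median(abs(s.fun))
ValueError: Initial guess is outside of provided bounds
```

servo_tool:
  rows:
    - {"offset": [0.2, -0.04, 0], "yaw": 0, "claw": 0}
    - {"offset": [0.6, -0.1, 0], "yaw": 0, "claw": 0}
    - {"offset": [0.98, -0.17, 0], "yaw": 0, "claw": 0}

```text
time: 36.38
ee_pos: [0.4896, -0.1834, 0.2828]
tcp_rot: [-180.0, -0.0, 90.0]
wrist_force: [0.6, -0.3, 0.3]
opening: 0.085
grasp_force: 0.0
```

servo_tool:
  rows:
    - {"offset": [0.4, -0.07, 0], "yaw": 0, "claw": 0}
    - {"offset": [0.8, -0.14, 0], "yaw": 0, "claw": 0}
    - {"offset": [0.98, -0.17, 0], "yaw": 0, "claw": 0}

```text
time: 36.75
ee_pos: [0.4725, -0.0851, 0.2834]
tcp_rot: [180.0, -0.0, 90.1]
wrist_force: [-0.0, -1.2, -0.3]
opening: 0.0852
grasp_force: 0.0
```

servo_tool:
  rows:
    - {"offset": [0.4, -0.07, 0], "yaw": 0, "claw": 0}
    - {"offset": [0.8, -0.14, 0], "yaw": 0, "claw": 0}
    - {"offset": [0.98, -0.17, 0], "yaw": 0, "claw": 0}

```text
time: 37.12
ee_pos: [0.4557, 0.0123, 0.2832]
tcp_rot: [-180.0, -0.0, 90.1]
wrist_force: [0.6, -0.0, -0.1]
opening: 0.0854
grasp_force: 0.0
```

servo_tool:
  rows:
    - {"offset": [0.4, -0.07, 0], "yaw": 0, "claw": 0}
    - {"offset": [0.8, -0.13, 0], "yaw": 0, "claw": 0}
    - {"offset": [0.97, -0.15, 0], "yaw": 0, "claw": 0}
    - {"offset": [0.97, -0.15, 0], "yaw": 0, "claw": 0}
    - {"offset": [0.97, -0.15, 0], "yaw": 0, "claw": 0}

```text
time: 37.75
ee_pos: [0.4414, 0.1072, 0.2832]
tcp_rot: [-180.0, 0.0, 90.0]
wrist_force: [-1.1, -0.6, 0.5]
opening: 0.0851
grasp_force: 0.0
```

Run:
```python
from h import *
cups({'blue':[.631,-.0157],'yellow':[.4415,.1073]})
o=get_obs(); p,d=save('wrist','w8'); print(o['time'],o['ee_pos'],o['tcp_rot'],o['q'])
W=cloud('wrist',d,o)
P=pts(p,W,*COL['yellow'],(0,640,0,400),(.08,.1)); P=P[np.hypot(*(P[:,:2]-[.4415,.107]).T)<.06]; print('wrist',len(P),circ(P,.032) if len(P)>20 else '')
P=pts(p,W,*COL['red'],(0,640,0,400),(-.02,.03)); P=P[np.hypot(*(P[:,:2]-[.5285,.277]).T)<.06]; print('pad',len(P),circ(P) if len(P)>20 else '')
```

```text
top blue 123 [ 0.6308 -0.0154] fit [ 0.6309 -0.0154  0.0316] top 0.089
top yellow 44 [0.4417 0.108 ] fit [0.4418 0.107  0.0312] top 0.088
side blue 156 [ 0.631  -0.0158] fit [ 0.6309 -0.0159  0.0315] top 0.0858
side yellow 130 [0.4414 0.107 ] fit [0.4413 0.107  0.0314] top 0.0859
37.85 [0.44149746 0.10699179 0.28322692] [-1.79997536e+02  8.92881984e-03  8.99360480e+01] [ 1.36270345e+01 -7.26725151e+00  1.39242283e+00  9.86641820e+01
 -8.09184426e-03  1.03690987e+02]
wrist 427 (array([0.44171514, 0.10841344]), np.float64(0.0008247200853654588))
pad 697 (array([0.52994201, 0.27597551, 0.02804332]), np.float64(0.0014809887546360471))
```

servo_tool:
  rows:
    - {"offset": [0, 0, 0.2], "yaw": 0, "claw": 0}
    - {"offset": [0, 0, 0.5], "yaw": 0, "claw": 0}
    - {"offset": [0, 0, 0.8], "yaw": 0, "claw": 0}
    - {"offset": [0, 0, 1], "yaw": 0, "claw": 0}

```text
time: 38.4
ee_pos: [0.4411, 0.107, 0.1819]
tcp_rot: [-179.9, 0.0, 89.9]
wrist_force: [0.0, 0.5, -0.7]
opening: 0.0855
grasp_force: 0.0
```

servo_tool:
  rows:
    - {"offset": [0, 0, 0.2], "yaw": 0, "claw": 0}
    - {"offset": [0, 0, 0.4], "yaw": 0, "claw": 0}
    - {"offset": [0, 0, 0.6], "yaw": 0, "claw": 0}
    - {"offset": [0, 0, 0.8], "yaw": 0, "claw": 0}
    - {"offset": [0, 0, 1], "yaw": 0, "claw": 0}

```text
time: 39.02
ee_pos: [0.4415, 0.1071, 0.0827]
tcp_rot: [180.0, 0.0, 89.9]
wrist_force: [0.0, 0.7, -0.3]
opening: 0.0851
grasp_force: 0.0
```

servo_tool:
  rows:
    - {"offset": [0, 0, 0.11], "yaw": 0, "claw": 0}
    - {"offset": [0, 0, 0.11], "yaw": 0, "claw": 0}
    - {"offset": [0, 0, 0.11], "yaw": 0, "claw": 0.2}
    - {"offset": [0, 0, 0.11], "yaw": 0, "claw": 0.4}
    - {"offset": [0, 0, 0.11], "yaw": 0, "claw": 0.6}
    - {"offset": [0, 0, 0.11], "yaw": 0, "claw": 0.6}
    - {"offset": [0, 0, 0.11], "yaw": 0, "claw": 0.6}
  squeeze: 40

```text
time: 39.9
ee_pos: [0.442, 0.1078, 0.0735]
tcp_rot: [179.9, -0.0, 90.0]
wrist_force: [-0.6, -0.8, 6.2]
opening: 0.0641
grasp_force: 44.7
```

servo_tool:
  rows:
    - {"offset": [0, 0, -0.1], "yaw": 0, "claw": 0.6}
    - {"offset": [0, 0, -0.25], "yaw": 0, "claw": 0.6}
    - {"offset": [0, 0, -0.4], "yaw": 0, "claw": 0.6}
    - {"offset": [0, 0, -0.5], "yaw": 0, "claw": 0.6}
    - {"offset": [0.2, 0.1, -0.5], "yaw": 0, "claw": 0.6}
    - {"offset": [0.45, 0.23, -0.5], "yaw": 0, "claw": 0.6}
    - {"offset": [0.7, 0.36, -0.5], "yaw": 0, "claw": 0.6}
    - {"offset": [0.9, 0.47, -0.5], "yaw": 0, "claw": 0.6}

```text
time: 40.9
ee_pos: [0.4889, 0.1995, 0.1217]
tcp_rot: [-180.0, 0.0, 90.0]
wrist_force: [0.8, -0.7, -2.2]
opening: 0.0646
grasp_force: 45.2
```

servo_tool:
  rows:
    - {"offset": [0.2, 0.1, 0], "yaw": 0, "claw": 0.6}
    - {"offset": [0.45, 0.23, 0], "yaw": 0, "claw": 0.6}
    - {"offset": [0.65, 0.33, 0], "yaw": 0, "claw": 0.6}
    - {"offset": [0.79, 0.4, 0], "yaw": 0, "claw": 0.6}
    - {"offset": [0.79, 0.4, 0], "yaw": 0, "claw": 0.6}
    - {"offset": [0.79, 0.4, 0], "yaw": 0, "claw": 0.6}

```text
time: 41.65
ee_pos: [0.5281, 0.2764, 0.1221]
tcp_rot: [-180.0, 0.0, 90.0]
wrist_force: [0.3, -0.7, -2.7]
opening: 0.0643
grasp_force: 45.3
```

Run:
```python
from h import *
o=get_obs(); print(o['time'],o['ee_pos'],o['tcp_rot'],o['opening'],o['q'])
for n in('side','wrist'):
    p,d=save(n,n+'9'); W=cloud(n,d,o)+OFF.get(n,0)
    P=pts(p,W,*COL['yellow'],(0,640,0,400),(.1,.16)); P=P[np.hypot(*(P[:,:2]-o['ee_pos'][:2]).T)<.06]
    q=np.percentile(P[:,2],97); Q=P[P[:,2]>q-.006]; print(n,q,len(Q),circ(Q,.032))
```

```text
41.65 [0.52813636 0.27642005 0.12207746] [-1.79966652e+02  2.52222639e-02  8.99962743e+01] 0.0642677969287541 [ 2.76300397e+01  1.07213848e+01  1.95509053e+00  8.12749487e+01
 -6.87755858e-03  1.17633775e+02]
side 0.13354392957727854 107 (array([0.52680814, 0.27585471]), np.float64(0.0009874565916340103))
wrist 0.1358150099987169 2879 (array([0.52768519, 0.27707046]), np.float64(0.0008438364641961925))
```

View pics/side9.png

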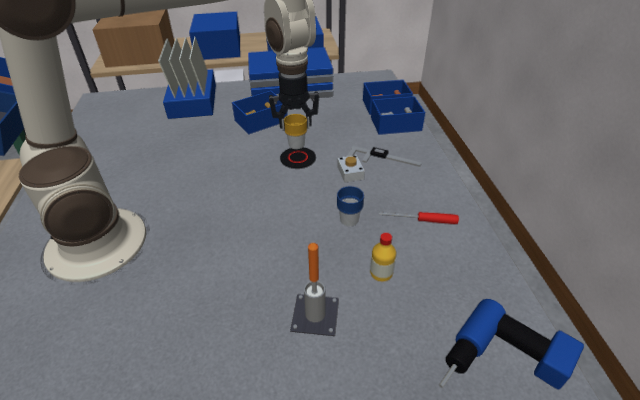

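The yellow cup is held upright at (296,125), over the pad at (298,157). The brush stands in its holder at (314,260). Lowering now.

servo_tool:
  rows:
    - {"offset": [0, 0.01, 0.08], "yaw": 0, "claw": 0.6}
    - {"offset": [0, 0.01, 0.16], "yaw": 0, "claw": 0.6}
    - {"offset": [0, 0.01, 0.24], "yaw": 0, "claw": 0.6}
    - {"offset": [0, 0.01, 0.32], "yaw": 0, "claw": 0.6}
    - {"offset": [0, 0.01, 0.38], "yaw": 0, "claw": 0.6}
    - {"offset": [0, 0.01, 0.42], "yaw": 0, "claw": 0.6}
    - {"offset": [0, 0.01, 0.44], "yaw": 0, "claw": 0.6}
    - {"offset": [0, 0.01, 0.45], "yaw": 0, "claw": 0.6}
    - {"offset": [0, 0.01, 0.45], "yaw": 0, "claw": 0.6}

```text
time: 42.88
ee_pos: [0.5295, 0.2767, 0.0776]
tcp_rot: [180.0, -0.0, 90.0]
wrist_force: [0.1, -0.0, -2.2]
opening: 0.0644
grasp_force: 45.3
```

servo_tool:
  rows:
    - {"offset": [0, 0, 0.01], "yaw": 0, "claw": 0.6}
    - {"offset": [0, 0, 0.01], "yaw": 0, "claw": 0.6}
    - {"offset": [0, 0, 0.01], "yaw": 0, "claw": 0.6}

```text
time: 43.25
ee_pos: [0.5296, 0.2769, 0.0775]
tcp_rot: [179.9, -0.0, 90.0]
wrist_force: [-2.5, -1.1, 6.0]
opening: 0.0638
grasp_force: 46.1
```

servo_tool:
  rows:
    - {"offset": [0, 0, 0], "yaw": 0, "claw": 0.3}
    - {"offset": [0, 0, 0], "yaw": 0, "claw": 0.1}
    - {"offset": [0, 0, 0], "yaw": 0, "claw": 0}
    - {"offset": [0, 0, 0], "yaw": 0, "claw": 0}
    - {"offset": [0, 0, 0], "yaw": 0, "claw": 0}

```text
time: 43.88
ee_pos: [0.5294, 0.2767, 0.0762]
tcp_rot: [-180.0, 0.0, 90.0]
wrist_force: [0.2, -0.4, -0.0]
opening: 0.0857
grasp_force: 0.0
```

servo_tool:
  rows:
    - {"offset": [0, 0, -0.1], "yaw": 0, "claw": 0}
    - {"offset": [0, 0, -0.3], "yaw": 0, "claw": 0}
    - {"offset": [0, 0, -0.6], "yaw": 0, "claw": 0}
    - {"offset": [0, 0, -0.9], "yaw": 0, "claw": 0}
    - {"offset": [0, 0, -1], "yaw": 0, "claw": 0}

```text
time: 44.5
ee_pos: [0.5301, 0.277, 0.1789]
tcp_rot: [179.8, -0.1, 90.0]
wrist_force: [0.4, -0.2, 0.1]
opening: 0.0855
grasp_force: 0.0
```

servo_tool:
  rows:
    - {"offset": [-0.2, 0.07, -0.3], "yaw": 0, "claw": 0}
    - {"offset": [-0.5, 0.17, -0.6], "yaw": 0, "claw": 0}
    - {"offset": [-0.8, 0.27, -0.6], "yaw": 0, "claw": 0}
    - {"offset": [-0.98, 0.34, -0.6], "yaw": 0, "claw": 0}

```text
time: 45.0
ee_pos: [0.5637, 0.1775, 0.2359]
tcp_rot: [-180.0, 0.0, 89.9]
wrist_force: [-0.2, 0.1, -1.1]
opening: 0.0851
grasp_force: 0.0
```

Run:
```python
from h import *
o=get_obs(); print(o['time'],o['ee_pos'],o['opening'])
cups({'blue':[.631,-.0157],'yellow':[.5295,.277]})
```

```text
45.0 [0.56373936 0.17749808 0.23593812] 0.08509159806850246
top blue 125 [ 0.6309 -0.0153] fit [ 0.631  -0.0153  0.0316] top 0.0882
top yellow few 0
side blue 150 [ 0.6309 -0.0156] fit [ 0.6309 -0.0157  0.0314] top 0.0861
side yellow 153 [0.529  0.2766] fit [0.5289 0.2765 0.0316] top 0.0896
```

servo_tool:
  rows:
    - {"offset": [-0.35, 0.12, 0], "yaw": 0, "claw": 0}
    - {"offset": [-0.75, 0.26, 0], "yaw": 0, "claw": 0}
    - {"offset": [-0.97, 0.34, 0], "yaw": 0, "claw": 0}

```text
time: 45.48
ee_pos: [0.5975, 0.0809, 0.2354]
tcp_rot: [-179.9, 0.0, 90.0]
wrist_force: [-0.2, 0.3, -0.4]
opening: 0.0855
grasp_force: 0.0
```

servo_tool:
  rows:
    - {"offset": [-0.35, 0.12, 0], "yaw": 0, "claw": 0}
    - {"offset": [-0.75, 0.26, 0], "yaw": 0, "claw": 0}
    - {"offset": [-0.97, 0.34, 0], "yaw": 0, "claw": 0}
    - {"offset": [-0.97, 0.34, 0], "yaw": 0, "claw": 0}
    - {"offset": [-0.97, 0.34, 0], "yaw": 0, "claw": 0}

```text
time: 46.1
ee_pos: [0.6312, -0.0143, 0.2361]
tcp_rot: [-180.0, -0.0, 90.0]
wrist_force: [-0.1, 0.7, -0.4]
opening: 0.0855
grasp_force: 0.0
```

Run:
```python
from h import *
o=get_obs(); print(o['time'],o['ee_pos'],o['opening'])
cups({'blue':[.631,-.0157],'yellow':[.5295,.277]})
```

```text
46.1 [ 0.63121669 -0.01431472  0.23608426] 0.0855273357310645
top blue few 0
top yellow 189 [0.5292 0.2764] fit [0.5292 0.2765 0.0315] top 0.0931
side blue 152 [ 0.6309 -0.0157] fit [ 0.6309 -0.0157  0.0316] top 0.0864
side yellow 157 [0.529  0.2764] fit [0.529  0.2764 0.0318] top 0.0896
```

servo_tool:
  rows:
    - {"offset": [-0.01, 0, 0.2], "yaw": 0, "claw": 0}
    - {"offset": [-0.01, 0, 0.5], "yaw": 0, "claw": 0}
    - {"offset": [-0.01, 0, 0.8], "yaw": 0, "claw": 0}
    - {"offset": [-0.01, 0, 1], "yaw": 0, "claw": 0}

```text
time: 46.7
ee_pos: [0.6307, -0.0152, 0.1349]
tcp_rot: [-179.9, -0.0, 90.1]
wrist_force: [-0.1, 0.5, 0.3]
opening: 0.0855
grasp_force: 0.0
```

servo_tool:
  rows:
    - {"offset": [0, 0, 0.2], "yaw": 0, "claw": 0}
    - {"offset": [0, 0, 0.4], "yaw": 0, "claw": 0}
    - {"offset": [0, 0, 0.55], "yaw": 0, "claw": 0}
    - {"offset": [0, 0, 0.62], "yaw": 0, "claw": 0}
    - {"offset": [0, 0, 0.62], "yaw": 0, "claw": 0}
    - {"offset": [0, 0, 0.62], "yaw": 0, "claw": 0.2}
    - {"offset": [0, 0, 0.62], "yaw": 0, "claw": 0.4}
    - {"offset": [0, 0, 0.62], "yaw": 0, "claw": 0.6}
    - {"offset": [0, 0, 0.62], "yaw": 0, "claw": 0.6}
    - {"offset": [0, 0, 0.62], "yaw": 0, "claw": 0.6}
  squeeze: 40

```text
time: 47.95
ee_pos: [0.632, -0.0163, 0.0757]
tcp_rot: [179.9, -0.0, 90.0]
wrist_force: [0.2, 1.3, 5.4]
opening: 0.066
grasp_force: 45.3
```

servo_tool:
  rows:
    - {"offset": [0, 0, -0.15], "yaw": 0, "claw": 0.6}
    - {"offset": [0, 0, -0.4], "yaw": 0, "claw": 0.6}
    - {"offset": [0, 0, -0.65], "yaw": 0, "claw": 0.6}
    - {"offset": [0, 0, -0.9], "yaw": 0, "claw": 0.6}
    - {"offset": [0, 0, -1], "yaw": 0, "claw": 0.6}

```text
time: 48.58
ee_pos: [0.6319, -0.0164, 0.1764]
tcp_rot: [179.9, 0.0, 90.0]
wrist_force: [0.2, 0.4, -3.1]
opening: 0.0658
grasp_force: 45.6
```

servo_tool:
  rows:
    - {"offset": [0.1, -0.03, -0.15], "yaw": 0, "claw": 0.6}
    - {"offset": [0.35, -0.12, -0.25], "yaw": 0, "claw": 0.6}
    - {"offset": [0.65, -0.23, -0.25], "yaw": 0, "claw": 0.6}
    - {"offset": [0.98, -0.34, -0.25], "yaw": 0, "claw": 0.6}

```text
time: 49.08
ee_pos: [0.5966, 0.0829, 0.1992]
tcp_rot: [-180.0, -0.0, 90.0]
wrist_force: [0.0, -0.3, -2.5]
opening: 0.066
grasp_force: 45.5
```

servo_tool:
  rows:
    - {"offset": [0.3, -0.1, 0], "yaw": 0, "claw": 0.6}
    - {"offset": [0.6, -0.2, 0], "yaw": 0, "claw": 0.6}
    - {"offset": [0.9, -0.31, 0], "yaw": 0, "claw": 0.6}
    - {"offset": [0.98, -0.34, 0], "yaw": 0, "claw": 0.6}

```text
time: 49.58
ee_pos: [0.5623, 0.1816, 0.1992]
tcp_rot: [-179.9, -0.0, 90.1]
wrist_force: [1.6, -1.2, -2.7]
opening: 0.0658
grasp_force: 45.5
```

servo_tool:
  rows:
    - {"offset": [0.3, -0.1, 0], "yaw": 0, "claw": 0.6}
    - {"offset": [0.6, -0.2, 0], "yaw": 0, "claw": 0.6}
    - {"offset": [0.85, -0.3, 0], "yaw": 0, "claw": 0.6}
    - {"offset": [0.96, -0.34, 0], "yaw": 0, "claw": 0.6}
    - {"offset": [0.96, -0.34, 0], "yaw": 0, "claw": 0.6}
    - {"offset": [0.96, -0.34, 0], "yaw": 0, "claw": 0.6}
    - {"offset": [0.96, -0.34, 0], "yaw": 0, "claw": 0.6}

```text
time: 50.45
ee_pos: [0.5298, 0.2749, 0.1993]
tcp_rot: [180.0, 0.0, 89.9]
wrist_force: [-0.6, -0.0, -2.2]
opening: 0.0658
grasp_force: 45.5
```

Run:
```python
from h import *
o=get_obs(); print(o['time'],o['ee_pos'],o['tcp_rot'],o['opening'],o['wrist_force'])
for n in('side','wrist'):
    p,d=save(n,n+'10'); W=cloud(n,d,o)+OFF.get(n,0)
    for c,zr in(('blue',(.16,.24)),('yellow',(.07,.1))):
        P=pts(p,W,*COL[c],(0,640,0,400),zr); P=P[np.hypot(*(P[:,:2]-[.529,.2765]).T)<.06]
        if len(P)>20:
            q=np.percentile(P[:,2],97); Q=P[P[:,2]>q-.006]; print(n,c,q,len(Q),circ(Q,.032))
cv2.imwrite('pics/side10c.png',cv2.resize(cv2.imread('pics/side10.png')[40:200,200:420],None,fx=3.5,fy=3.5))
```

```text
50.45 [0.52978217 0.27485185 0.19930221] [1.79998710e+02 7.71420554e-03 8.99316489e+01] 0.06575368579938469 [-0.56211297 -0.04630271 -2.16529753]
side blue 0.21763088765303942 19 (array([0.52815664, 0.27118565]), np.float64(0.014041658609353136))
side yellow 0.0891023064866816 92 (array([0.52917124, 0.27610726]), np.float64(0.0013188586683641253))
wrist blue 0.21072267330134933 3129 (array([0.52937191, 0.27663473]), np.float64(0.0009138499902896537))
wrist yellow 0.09176497519080902 353 (array([0.52943486, 0.27672791]), np.float64(0.000648188827120498))
```

View pics/side10c.png

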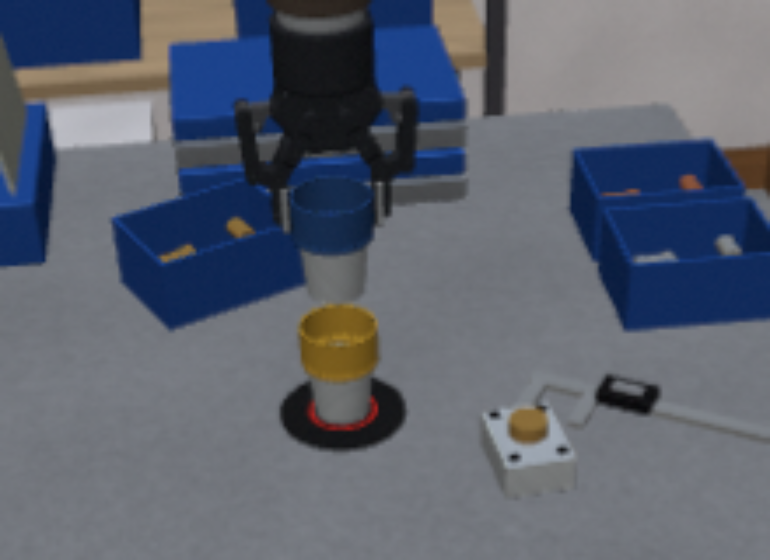

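The blue cup hangs upright at (333,240 in the crop), squarely above the seated yellow cup at (340,340). They line up within about 1 mm, so I'll nest it slowly while watching the force.

servo_tool:
  rows:
    - {"offset": [0.006, -0.005, 0.06], "yaw": 0, "claw": 0.6}
    - {"offset": [0.006, -0.005, 0.13], "yaw": 0, "claw": 0.6}
    - {"offset": [0.006, -0.005, 0.2], "yaw": 0, "claw": 0.6}
    - {"offset": [0.006, -0.005, 0.27], "yaw": 0, "claw": 0.6}
    - {"offset": [0.006, -0.005, 0.34], "yaw": 0, "claw": 0.6}
    - {"offset": [0.006, -0.005, 0.41], "yaw": 0, "claw": 0.6}
    - {"offset": [0.006, -0.005, 0.47], "yaw": 0, "claw": 0.6}
    - {"offset": [0.006, -0.005, 0.53], "yaw": 0, "claw": 0.6}
    - {"offset": [0.006, -0.005, 0.59], "yaw": 0, "claw": 0.6}
    - {"offset": [0.006, -0.005, 0.65], "yaw": 0, "claw": 0.6}
    - {"offset": [0.006, -0.005, 0.7], "yaw": 0, "claw": 0.6}
    - {"offset": [0.006, -0.005, 0.7], "yaw": 0, "claw": 0.6}

```text
time: 52.05
ee_pos: [0.5287, 0.2762, 0.1288]
tcp_rot: [-180.0, 0.0, 90.0]
wrist_force: [0.9, -0.7, -2.0]
opening: 0.0659
grasp_force: 45.5
```

servo_tool:
  rows:
    - {"offset": [0, 0, 0.03], "yaw": 0, "claw": 0.6}
    - {"offset": [0, 0, 0.06], "yaw": 0, "claw": 0.6}
    - {"offset": [0, 0, 0.09], "yaw": 0, "claw": 0.6}
    - {"offset": [0, 0, 0.11], "yaw": 0, "claw": 0.6}
    - {"offset": [0, 0, 0.13], "yaw": 0, "claw": 0.6}
    - {"offset": [0, 0, 0.13], "yaw": 0, "claw": 0.6}

```text
time: 52.8
ee_pos: [0.5296, 0.2764, 0.117]
tcp_rot: [179.9, -0.0, 90.0]
wrist_force: [2.9, -1.1, 2.7]
opening: 0.0664
grasp_force: 46.0
```

servo_tool:
  rows:
    - {"offset": [0, 0, 0.005], "yaw": 0, "claw": 0.6}
    - {"offset": [0, 0, 0.01], "yaw": 0, "claw": 0.6}
    - {"offset": [0, 0, 0.01], "yaw": 0, "claw": 0.6}

```text
time: 53.18
ee_pos: [0.5297, 0.2765, 0.1168]
tcp_rot: [179.9, -0.1, 90.0]
wrist_force: [1.4, -1.4, 7.9]
opening: 0.0659
grasp_force: 46.5
```

Firm contact at the expected seating height. Releasing and checking.

servo_tool:
  rows:
    - {"offset": [0, 0, 0], "yaw": 0, "claw": 0.3}
    - {"offset": [0, 0, 0], "yaw": 0, "claw": 0.1}
    - {"offset": [0, 0, 0], "yaw": 0, "claw": 0}
    - {"offset": [0, 0, 0], "yaw": 0, "claw": 0}
    - {"offset": [0, 0, 0], "yaw": 0, "claw": 0}

```text
time: 53.8
ee_pos: [0.5288, 0.2763, 0.115]
tcp_rot: [-180.0, 0.0, 90.0]
wrist_force: [0.2, 0.2, 0.7]
opening: 0.0855
grasp_force: 0.0
```

servo_tool:
  rows:
    - {"offset": [0, 0, -0.1], "yaw": 0, "claw": 0}
    - {"offset": [0, 0, -0.3], "yaw": 0, "claw": 0}
    - {"offset": [0, 0, -0.6], "yaw": 0, "claw": 0}
    - {"offset": [0, 0, -0.9], "yaw": 0, "claw": 0}
    - {"offset": [0, 0, -1], "yaw": 0, "claw": 0}

```text
time: 54.42
ee_pos: [0.5295, 0.2766, 0.2179]
tcp_rot: [179.8, -0.1, 90.0]
wrist_force: [-0.3, 0.7, -0.1]
opening: 0.0852
grasp_force: 0.0
```

servo_tool:
  rows:
    - {"offset": [-0.2, -0.1, -0.2], "yaw": 0, "claw": 0}
    - {"offset": [-0.5, -0.4, -0.4], "yaw": 0, "claw": 0}
    - {"offset": [-0.8, -0.6, -0.4], "yaw": 0, "claw": 0}
    - {"offset": [-1, -0.8, -0.4], "yaw": 0, "claw": 0}
    - {"offset": [-1, -0.8, -0.4], "yaw": 0, "claw": 0}
    - {"offset": [-1, -0.8, -0.4], "yaw": 0, "claw": 0}

```text
time: 55.18
ee_pos: [0.4492, 0.1766, 0.255]
tcp_rot: [180.0, -0.0, 90.0]
wrist_force: [0.3, -1.4, 0.0]
opening: 0.0854
grasp_force: 0.0
```

Run:
```python
from h import *
o=get_obs(); print(o['time'],o['ee_pos'],o['opening'])
cups({'blue':[.529,.2765]},zr=(.11,.14)); cups({'yellow':[.529,.2765]},zr=(.05,.1))
for n in('top','side'):
    p,d=save(n,n+'11'); W=cloud(n,d)
    for c,b in(('valve',(.672,.178)),('bottle',(.667,-.2))):
        P=W[(W[...,2]>.02)&(W[...,2]<.2)&(np.hypot(W[...,0]-b[0],W[...,1]-b[1])<.06)]; print(n,c,P.min(0).round(3),P.max(0).round(3))
```

```text
55.175 [0.44921285 0.1765712  0.25500501] 0.08537527115736862
top blue few 0
side blue 206 [0.5291 0.2765] fit [0.529  0.2764 0.0315] top 0.1254
top yellow few 0
side yellow 219 [0.5289 0.2773] fit [0.529  0.2782 0.0327] top 0.0883
top valve [0.638 0.137 0.02 ] [0.705 0.222 0.053]
top bottle [ 0.642 -0.218  0.02 ] [ 0.694 -0.167  0.123]
side valve [0.639 0.131 0.02 ] [0.705 0.218 0.049]
side bottle [ 0.642 -0.226  0.02 ] [ 0.694 -0.179  0.121]
```

View pics/side11.png

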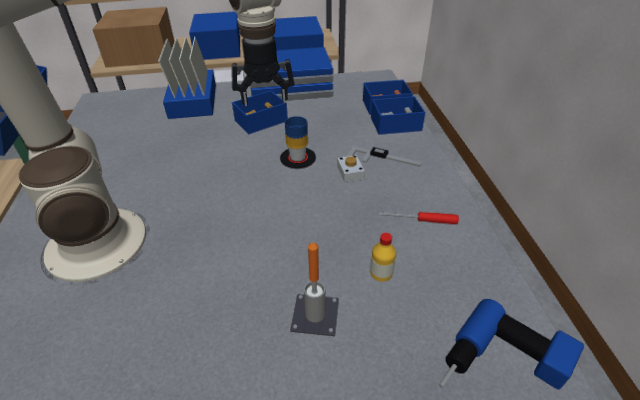

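The stack stands upright on the pad at (297,140). The blue rim is at 125.4 mm, against 126 mm expected when fully seated. The brush is in its holder at (314,262), and the valve body and bottle haven't moved. Handing in.

```bash
python3 -c "
from workcell import *
print(job_done())"
```

```text
the job is handed in; nothing more can be done
None
```

I handed the job in at about 55 s: the blue then the yellow cup were brushed (there was no green one), the brush is back in its holder, both cups are nested and seated on the pad, and the valve body and oil bottle did not move.

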